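Pack the spares box, heaviest part lowest

TASK

Pack the spares into the blue open-fronted box, heaviest lowest: slide the aluminium block along the bench and through the mouth of the box, without lifting it, until it is home against the back wall. Then lay the two nozzle cassettes flat and upright on the block, and finally lay the light white cover on top across both cassettes, within the box. Leave everything else on the bench where it stands.

Things in the scene. Friction and masses are not known exactly. Their poses are not given: they have to be found in the camera images.
- carrier: Blue open-topped box with an open front (mouth), fixed to the bench. Origin: on the bench top, under the middle of its floor; +x into the box (the way to push), y across, z up. Floor 3 mm thick, x=-60 to +66 mm. Back wall's inner face at x=+66 mm; side walls from x=-62 mm, 150 mm apart inside, 158 outside, 72 mm high. Grey guide rails 17 mm high along them leave 132 mm at the floor.
- carrier_mouth (a point): Middle of the front edge of the box floor, 3 mm above the bench (x=-60 mm in the box frame, same axes). A ramp rises to it from the bench over the last 30 mm. Grey fins 17 mm high flare out on both sides to x=-84 mm, 160 mm apart at their outer ends, and guide the block in.
- block: The heaviest part (0.8 kg): solid aluminium plate 112 (x) x 120 (y) x 22 mm with four screw heads and two lines on top; too wide to grasp. Origin: centre of its underside. Starts loose on the bench before the mouth, its +x side towards the box; friction about 5 N. Home in the box its origin is at x=+10, z=3 mm of the box frame and its top 25 mm above the bench.
- cassette_a: Nozzle cassette of medium weight (0.25 kg): black bar, blue panel on one side, eight white nozzles on top; 32 (x) x 110 (y) x 34 mm, the body 26 mm high, the nozzles 8 mm above it. Origin: centre of its underside. Grip it across x (32 mm). Two fit side by side on the block, lengthwise into the box, with room for fingers: at y=+33 and -33, x=+2 mm of the box frame.
- cassette_b: A second nozzle cassette, the same as cassette_a; either may lie on either side.
- cover: The lightest part (about 0.06 kg): white plastic cover, flat panel 104 (x) x 80 (y) x 5 mm with a grip rib on top in its middle, 60 mm long in x, 14 mm thick in y, rising to 31 mm above the underside. Origin: centre of its underside. Grip the rib across y. Lying across both cassettes in the box, its x runs along the box's y and its underside is 59 mm above the bench.
- plate_hotel: Fixed tall equipment behind the work: beige drive base with two plate magazines, 350 x 535 x 770 mm. Origin: centre of its underside; its base overhangs to 180 mm in front of that (towards the robot), 270 mm to either side. Keep the arm clear of it.
- yellow_jar: Bystander: clear jar with yellow cap, 47 mm across, 80 mm high. Origin: centre of its underside.
- desk_timer: Bystander: white timer 62 x 68 x 24 mm. Origin: centre of its underside.
- red_marker: Bystander: marker pen with red cap, 137 mm long in y, 13 mm thick. Origin: centre of its underside.
- tape: Bystander: roll of green tape, 90 mm across, 19 mm high. Origin: centre of its underside.
- tip_rack: Bystander: red tip rack with clear lid, 119 x 81 x 96 mm. Origin: centre of its underside.

How it is judged:
By the outcome, as a careful person would: the job done as asked, in the order asked, and still so for the second after the job is handed in, with the robot touching nothing.
It also fails if it takes over 72 s, if anything falls off the work surface, if the arm or the gripper's body presses on something with over 40 N, if the wrist force passes 120 N, or if a joint passes its speed limit or range.

ROBOT

A 7-joint arm with a two-finger parallel gripper is mounted at the origin on a cart in front of the work surface, level with it; the furniture and walls round the work are solid. World frame = base frame: x ahead of the robot, y to its left, z up, the work surface at z = 0. Lengths are in m, angles in rad, forces in N, time in s.
With the tool pointing down it reaches from about 0.425 to 1.025 m from the base axis. Payload 3.6 kg.
Tool frame: the origin (TCP) lies at the very end of the fingers, on their centre line; the grasp point (between the pads) lies 19 mm behind it; z points along the fingers, x is the direction in which the jaws open and shut, and the axes are right-handed (so a half turn about z gives the same grasp; the last joint's range is limited). The gripper opens to 85 mm and grips with 20 to 120 N. Pads are 22 mm wide; open, the fingers measure 114 mm over their backs; the gripper's body (76 mm by 85 mm) begins 54 mm behind the grasp point. The pads swing forward as they close: fully open they stand 13 mm farther back than shut.
Start: joints at [1.2, 0.591, 0.048, 1.609, -0.033, 0.943, -0.034], TCP at [0.198, -0.697, 0.231] pointing down, gripper open.
Joint ranges: [-2.69, 2.69], [-0.47, 2.24], [-1.27, 1.36], [0.19, 2.51], [-1.53, 4.68], [0.08, 2.07], [-3.09, 3.09]. Speed limits (rad/s): [2.57, 2.57, 3.14, 3.14, 3.14, 3.14, 3.14].

INTERFACE

Orientations are given as a unit quaternion [w, x, y, z].
In Python, from bench import r gives the robot as it stands.
- The arm moves only by the tool step_arm, never from a script. Its argument "motion" is one flat list of numbers, 7 for each row, row after row: the turn, a rotation vector about the world's x, y, z in degrees, then the shift along the world's x, y, z in m, then the closure, from -1 (fully open) to 1 (shut). In form: [ax, ay, az, x, y, z, grip, ax, ay, az, x, y, z, grip, ...]. A call has 1 to 8 rows; each row shifts and turns the commanded pose from where the row before left it; what a row does not reach is not made up. A row lasts 1/10 s, in which the tool goes at most 50 mm and 8.59 degrees, less where a joint would pass 70% of its speed; a pose out of reach is approached as far as the arm can. A call is refused whole if a number of a shift passes 0.05 or a number of a turn 8.59, either way. A call with a gripper value outside its range is refused whole. The fingers move at their own pace and stop on an object; "newtons" is the grip in N (left out, the last holds). Time passes only in rows, so rows that do not move let the fingers close. It gives the time, the measured TCP pose, the force and the opening at its end, in the units of the state.
- r.get_state(): the state, without advancing time (a new reading comes with each control period).
- r.snapshot(name): name is "scene" or "top" or "wrist"; returns the picture (420x560x3 uint8, blue, green, red); there is no depth.
- r.camera_model(name): a dict with "fx", "fy", "cx", "cy" (pixels), "world_to_cam" (4x4, takes a point from world to camera coordinates); the wrist camera has in their place "tool_from_camera" (4x4, takes a point from camera to tool coordinates, whose origin is the TCP and whose axes are the tool frame's). Camera axes: x right, y up, looking along -z (the intrinsics and any distortion apply to the point x, -y, -z); pixel columns grow to the right and rows downward; lengths in m; the calibration is good to about 2 mm. A picture is of the moment at which its call begins: read the wrist's pose just before it. camera_model takes no time and is no camera call.
- r.hand_in(): hands the job in, once; it reports no verdict.
The state is a dict: "clock": time; "joint_positions": joint angles; "joint_vel": joint speeds; "tau": joint torques, N m; "tool_pos": TCP position; "orientation": TCP orientation; "force": force on the tool from outside, world axes, zero at the start; "moment": the same for the moment, N m; "finger_gap": finger opening in m.
Only numpy, scipy, OpenCV 4.12 (cv2) and the standard library are available. Lean on these libraries where they do the work, as an engineer would, in place of code of your own. Each camera call takes 0.05 s, during which the arm holds its last target.

## Working session

There is one attempt and no reset: what is moved stays moved. The work goes in short steps, Python scripts to look and compute and a tool call to move; the robot and the scene stay as the last step left them, time stands still between calls to the robot, and variables do not carry over. Pictures are saved under pics/ and viewed, and the job is handed in when it is done.

Besides the shell and the picture viewer there is one more tool, called after ">>>" as name(argument=value, ...) on one line, values as JSON. step_arm: Moves the arm, as the interface text tells. Its arguments: {"type":"object","properties":{"motion":{"type":"array","items":{"type":"number"}},"newtons":{"type":"number"}},"required":["motion"]}

```bash
ls; mkdir -p pics; python3 - <<'E'
from bench import r
import cv2
print(r.get_state())
for n in ("scene","top","wrist"):
    print(n, r.camera_model(n))
    if n!="wrist": cv2.imwrite(f"pics/{n}0.png", r.snapshot(n))
E
```

```text
pics
{'clock': 0.0, 'joint_positions': array([ 1.20050145,  0.59212202,  0.04831029,  1.60985709, -0.03330438,
        0.94269223, -0.03371756]), 'joint_vel': array([ 0.00272765,  0.00100648,  0.0002035 ,  0.0001165 , -0.00021414,
        0.00167549,  0.00191149]), 'tau': array([-3.81192121e-04, -5.48694384e+01,  1.54645465e+00, -1.98123211e+01,
        9.41652863e-03,  8.77366634e-03, -1.43474118e-06]), 'tool_pos': array([ 0.19789321, -0.69659262,  0.23012611]), 'orientation': array([-6.31939837e-04,  7.97910130e-01, -6.02775358e-01, -9.44968817e-04]), 'force': array([ 0.3894173 , -0.41970608, -0.60915291]), 'moment': array([-0.00122905, -0.0140078 , -0.03707387]), 'finger_gap': 0.08534625068392478}
scene {'fx': 457.35326525404736, 'fy': 457.35326525404736, 'cx': 272.9325047956923, 'cy': 213.58597442417377, 'world_to_cam': array([[-0.4966719 , -0.86793429, -0.00266225,  0.28530931],
       [ 0.41099298, -0.2378885 ,  0.88005331, -0.25728116],
       [-0.76446177,  0.43600358,  0.47486743, -1.13173686],
       [ 0.        ,  0.        ,  0.        ,  1.        ]])}
top {'fx': 491.79054965839373, 'fy': 491.79054965839373, 'cx': 274.0495980354921, 'cy': 206.649741037032, 'world_to_cam': array([[ 0.12469724, -0.99217225, -0.00669559, -0.0873717 ],
       [ 0.90579811,  0.1110823 ,  0.40888937, -0.55037156],
       [-0.40494492, -0.05705223,  0.9125594 , -1.40343111],
       [ 0.        ,  0.        ,  0.        ,  1.        ]])}
wrist {'fx': 356.3452456565012, 'fy': 356.3452456565012, 'cx': 275.8225396395793, 'cy': 211.7121153279724, 'tool_from_camera': array([[ 9.99999129e-01,  1.19333546e-03,  5.64429705e-04,
         3.79899029e-04],
       [ 1.30419803e-03, -9.59240298e-01, -2.82588659e-01,
        -7.19987447e-02],
       [ 2.04200651e-04,  2.82589149e-01, -9.59241018e-01,
        -1.43117744e-01],
       [ 0.00000000e+00,  0.00000000e+00,  0.00000000e+00,
         1.00000000e+00]])}
```

View pics/scene0.png

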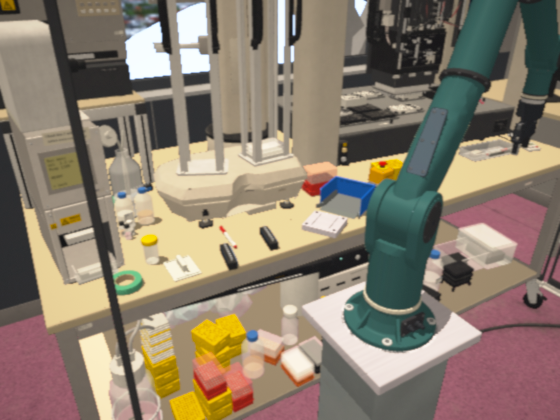

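View pics/top0.png

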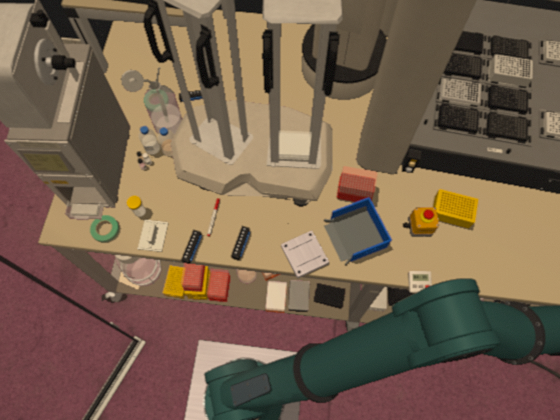

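```bash
python3 - <<'E'
import cv2
a=cv2.imread("pics/top0.png")
c=a[185:285,80:260]; cv2.imwrite("pics/c1.png",cv2.resize(c,None,fx=4.4,fy=4.4,interpolation=cv2.INTER_CUBIC))
c=a[165:295,260:440]; cv2.imwrite("pics/c2.png",cv2.resize(c,None,fx=4.4,fy=4.4,interpolation=cv2.INTER_CUBIC))
E
```

```text
(no output)
```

View pics/c1.png

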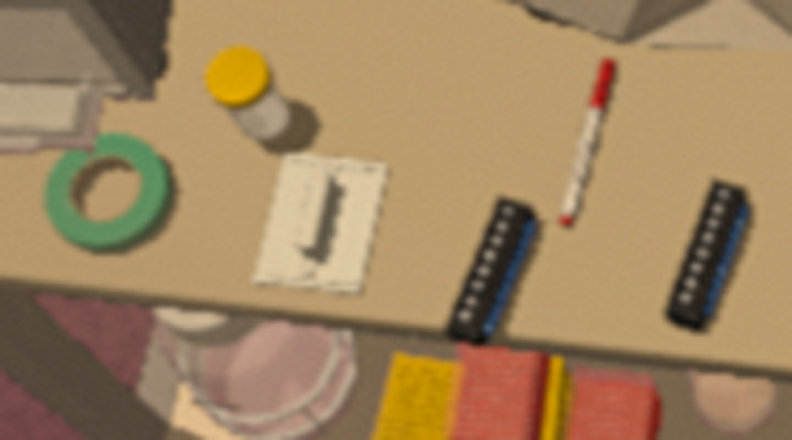

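View pics/c2.png

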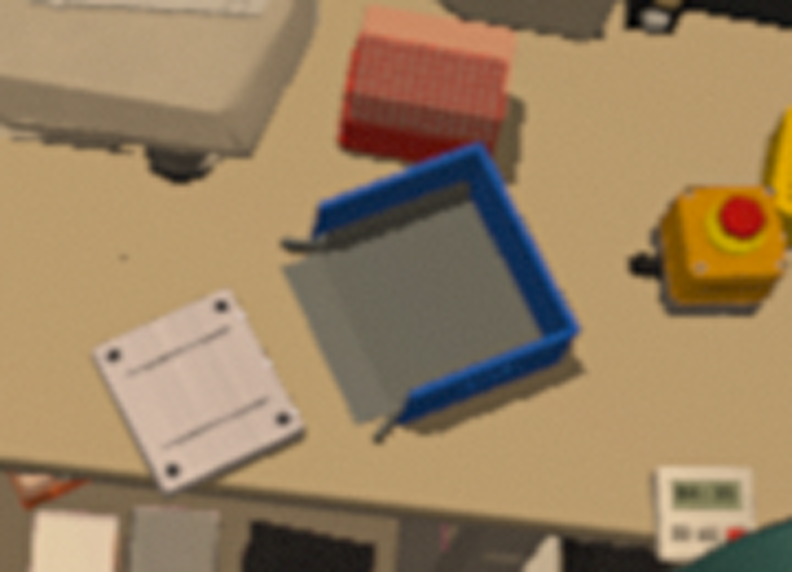

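```bash
cat > h.py <<'E'
import numpy as np, cv2
from scipy.spatial.transform import Rotation as R
from bench import r
def cam(n):
    m=r.camera_model(n); K=(m['fx'],m['fy'],m['cx'],m['cy'])
    if n!='wrist': return K,np.linalg.inv(m['world_to_cam'])
    s=r.get_state(); T=np.eye(4); q=s['orientation']; T[:3,:3]=R.from_quat([q[1],q[2],q[3],q[0]]).as_matrix(); T[:3,3]=s['tool_pos']
    return K,T@m['tool_from_camera']
def px2w(C,u,v,z):
    (fx,fy,cx,cy),T=C
    d=T[:3,:3]@np.array([(u-cx)/fx,-(v-cy)/fy,-1]); o=T[:3,3]
    return o+d*(z-o[2])/d[2]
def w2px(C,p):
    (fx,fy,cx,cy),T=C
    q=np.linalg.inv(T)@np.r_[p,1]; return np.array([cx+fx*q[0]/-q[2], cy-fy*q[1]/-q[2]])
def snap(n,name):
    C=cam(n); a=r.snapshot(n); cv2.imwrite(f"pics/{name}.png",a); np.savez(f"pics/{name}.npz",K=C[0],T=C[1]); return C,a
def load(name):
    d=np.load(f"pics/{name}.npz"); return (tuple(d['K']),d['T'])
def fit(C,pts,init=(0,0,0)):
    """pts: list of (u,v, lx,ly,lz) ; pose x,y,yaw on z=0 -> reprojection LSQ. returns x,y,yaw deg, rms px"""
    from scipy.optimize import least_squares
    def f(p):
        c,s=np.cos(p[2]),np.sin(p[2]); o=[]
        for u,v,x,y,z in pts: o+=list(w2px(C,[p[0]+c*x-s*y,p[1]+s*x+c*y,z])-[u,v])
        return np.array(o)
    b=least_squares(f,init); return b.x[0],b.x[1],np.degrees(b.x[2]),np.round(b.fun.reshape(-1,2),1)
E
python3 - <<'E'
from h import *
C=cam('top')
np.savez("pics/top0.npz",K=C[0],T=C[1])
g=lambda a,b,ox,oy:(a/4.4+ox-.4,b/4.4+oy-.4)
bl=[(94,352),(230,291),(304,432),(168,491)]
print("block");P=[px2w(C,*g(*p,260,165),.022) for p in bl]
for i in range(4): print(P[i].round(4), np.linalg.norm(P[i]-P[(i+1)%4]).round(4))
print("box")
for p,z in [((480,143),.072),((578,327),.072),((283,268),0),((360,424),0),((320,203),.072),((404,393),.072)]: print(px2w(C,*g(*p,260,165),z).round(4))
print("cassR, cassL corners z .026; cover")
for p in [(714,182),(748,205),(699,330),(667,318),(500,200),(535,218),(485,340),(450,332)]: print(px2w(C,*g(*p,80,185),.026).round(4))
for p in [(283,152),(387,165),(357,293),(253,282)]: print(px2w(C,*g(*p,80,185),.005).round(4))
E
```

```text
block
[ 0.4702 -0.0514  0.022 ] 0.1107
[ 0.5295 -0.1449  0.022 ] 0.1188
[ 0.4284 -0.2074  0.022 ] 0.107
[ 0.3733 -0.1156  0.022 ] 0.1162
box
[ 0.6475 -0.314   0.072 ]
[ 0.5125 -0.3891  0.072 ]
[ 0.5615 -0.1831  0.    ]
[ 0.4467 -0.2487  0.    ]
[ 0.5855 -0.2017  0.072 ]
[ 0.4487 -0.2706  0.072 ]
cassR, cassL corners z .026; cover
[0.5167 0.0818 0.026 ]
[0.5018 0.0543 0.026 ]
[0.4028 0.0752 0.026 ]
[0.4088 0.0994 0.026 ]
[0.4835 0.2357 0.026 ]
[0.4727 0.2075 0.026 ]
[0.3766 0.2258 0.026 ]
[0.3794 0.2518 0.026 ]
[0.5094 0.4102 0.005 ]
[0.5085 0.3302 0.005 ]
[0.4066 0.3305 0.005 ]
[0.4056 0.4081 0.005 ]
```

```bash
python3 - <<'E'
from h import *
C=cam('top')
g=lambda a,b,ox,oy:(a/4.4+ox-.4,b/4.4+oy-.4)
f=lambda L,ox,oy,i:print(fit(C,[(*g(*p[:2],ox,oy),*p[2:]) for p in L],i))
f([(94,352,-.056,.06,.022),(230,291,.056,.06,.022),(304,432,.056,-.06,.022),(168,491,-.056,-.06,.022)],260,165,(.45,-.13,-1))
f([(480,143,.07,.079,.072),(578,327,.07,-.079,.072),(283,268,-.09,.066,0),(360,424,-.09,-.066,0),(320,203,-.062,.079,.072),(404,393,-.062,-.075,.072)],260,165,(.54,-.29,-1))
f([(714,182,-.016,.055,.026),(748,205,.016,.055,.026),(699,330,.016,-.055,.026),(667,318,-.016,-.055,.026)],80,185,(.45,.08,-.1))
f([(500,200,-.016,.055,.026),(535,218,.016,.055,.026),(485,340,.016,-.055,.026),(450,332,-.016,-.055,.026)],80,185,(.45,.08,-.1))
f([(283,152,.052,.04,.005),(387,165,.052,-.04,.005),(357,293,-.052,-.04,.005),(253,282,-.052,.04,.005)],80,185,(.45,.38,-.1))
E
```

```text
(np.float64(0.4504753660388645), np.float64(-0.12981063693153477), np.float64(-57.79009009724341), array([[-0.2, -0.4],
       [ 0.2, -0.4],
       [ 0.6, -0.3],
       [-0.5,  1. ]]))
(np.float64(0.5463784927856736), np.float64(-0.29203209716265305), np.float64(-61.14451279642914), array([[ 0.4, -0.5],
       [ 0.8,  0.5],
       [-0.5,  0.1],
       [-1.2,  0.3],
       [-0.6, -0.1],
       [ 1.1, -0.5]]))
(np.float64(0.4576661087985631), np.float64(0.07764856967060825), np.float64(-101.19694689795645), array([[-0.4,  0.5],
       [ 1.2, -1.8],
       [ 0.7,  0.7],
       [-1.6,  0.4]]))
(np.float64(0.4283066463008917), np.float64(0.2302073122454686), np.float64(-99.70697738452176), array([[-0.2, -0.5],
       [ 1.1, -2. ],
       [ 0.3,  1.7],
       [-1.2,  0.7]]))
(np.float64(0.45756009528258507), np.float64(0.369760678236479), np.float64(0.3699929968390339), array([[ 0. ,  0. ],
       [ 0.1, -0.4],
       [ 0.3,  0.3],
       [-0.4,  0. ]]))
```

>>> step_arm(motion=[0,0,8.5,0.005,0.045,0,-1,0,0,8.5,0.015,0.045,0,-1,0,0,8.5,0.015,0.045,0,-1,0,0,8.5,0.015,0.045,0,-1,0,0,8.5,0.015,0.045,0,-1,0,0,8.5,0.015,0.045,0,-1,0,0,8.5,0.015,0.045,0,-1,0,0,8.5,0.015,0.045,0,-1])

```text
clock: 0.9
tool_pos: [0.3082, -0.3354, 0.2312]
orientation: [-0.0, 0.999, -0.051, -0.0]
force: [1.4, 0.5, -0.0]
finger_gap: 0.0857
```

>>> step_arm(motion=[0,0,7.2,0.034,0.036,0.01,-0.5,0,0,7.2,0.034,0.036,0.01,-0.5,0,0,7.2,0.034,0.036,0.0,-0.5,0,0,7.2,0.034,0.036,0,-0.5,0,0,7.2,0.034,0.036,0,-0.5,0,0,0,0,0,0,-0.5,0,0,0,0,0,0,-0.5])

```text
clock: 1.6
tool_pos: [0.4778, -0.1569, 0.2508]
orientation: [-0.0, 0.966, 0.259, -0.0]
force: [-0.3, -1.3, -1.1]
finger_gap: 0.0643
```

```bash
python3 - <<'E'
from h import *
s=r.get_state(); print(s['joint_positions'].round(3),s['joint_vel'].round(3),s['tool_pos'],s['finger_gap'])
snap('wrist','w1')
E
```

```text
[ 0.667  0.33  -0.551  2.064  0.236  0.808  0.5  ] [ 0.035 -0.01   0.048  0.027  0.003  0.005  0.002] [ 0.47780047 -0.15690066  0.25080596] 0.06426909320131362
```

View pics/w1.png

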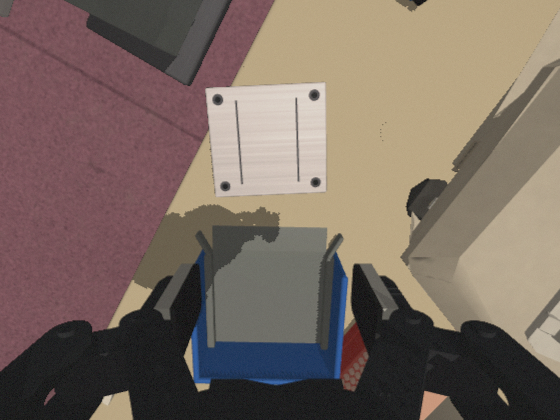

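```bash
python3 - <<'E'
import cv2
a=cv2.imread("pics/w1.png")
cv2.imwrite("pics/c3.png",cv2.resize(a[70:220,190:350],None,fx=4,fy=4,interpolation=cv2.INTER_CUBIC))
cv2.imwrite("pics/c4.png",cv2.resize(a[215:390,180:360],None,fx=3.4,fy=3.4,interpolation=cv2.INTER_CUBIC))
E
```

```text
(no output)
```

View pics/c3.png

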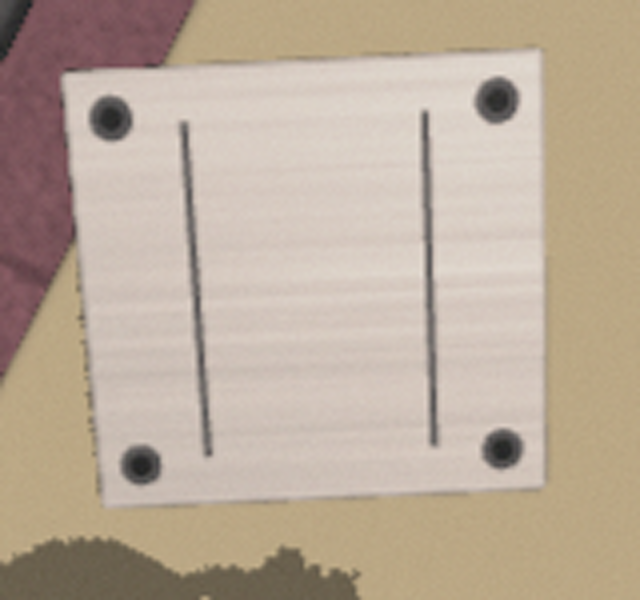

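View pics/c4.png

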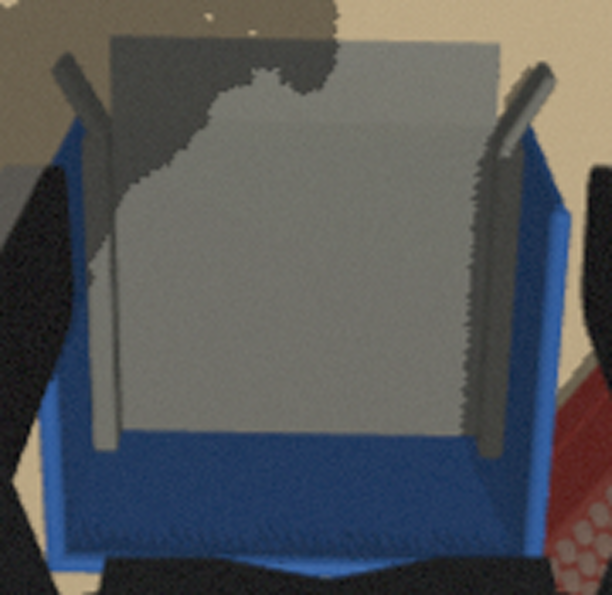

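```bash
python3 - <<'E'
from h import *
C=load('w1')
g=lambda a,b,k,ox,oy:(a/k+ox-.4,b/k+oy-.4)
f=lambda L,k,ox,oy,i:print(fit(C,[(*g(*p[:2],k,ox,oy),*p[2:]) for p in L],i))
f([(62,72,-.056,-.06,.022),(541,48,-.056,.06,.022),(545,488,.056,.06,.022),(103,506,.056,-.06,.022)],4,190,70,(.45,-.13,-1))
B=[(110,37,-.09,-.066,0),(499,43,-.09,.066,0),(118,449,.066,-.066,.017),(478,457,.066,.066,.017),(48,572,.07,-.079,.072),(568,212,-.062,.079,.072)]
f(B,3.4,180,215,(.54,-.29,-1))
for i in range(6): f(B[:i]+B[i+1:],3.4,180,215,(.54,-.29,-1))
E
```

```text
(np.float64(0.4519635381408879), np.float64(-0.12882077729299818), np.float64(-57.45289515919115), array([[-1. , -0.6],
       [ 1. , -0.5],
       [ 0.6,  0.5],
       [-0.6,  1. ]]))
(np.float64(0.5447676944131101), np.float64(-0.29246614857400305), np.float64(-61.245770777240374), array([[ 0.6, -1.2],
       [-0.5, -0.7],
       [-0.4,  1.2],
       [-0.1,  0.8],
       [ 0. ,  0.5],
       [ 0.3, -0.2]]))
(np.float64(0.5447214228934858), np.float64(-0.2920536140705982), np.float64(-61.465358590960555), array([[-0.1, -0.8],
       [-0.5,  0.8],
       [-0.1,  0.7],
       [-0.1, -0.1],
       [ 0.7, -0.3]]))
(np.float64(0.5445486161735797), np.float64(-0.2923546217542345), np.float64(-61.102563979511544), array([[ 0.3, -1.2],
       [-0.4,  1.2],
       [-0. ,  0.5],
       [ 0.1,  0.5],
       [-0. , -0.6]]))
(np.float64(0.5448570364978766), np.float64(-0.2927345857037205), np.float64(-61.17960881783648), array([[ 0.5, -0.9],
       [-0.7, -0.5],
       [-0.1,  0.9],
       [ 0.1,  0.7],
       [ 0.1, -0.1]]))
(np.float64(0.5448203400136724), np.float64(-0.2926359554861971), np.float64(-61.311788377119946), array([[ 0.7, -1.1],
       [-0.5, -0.5],
       [-0.5,  1.3],
       [-0.1,  0.5],
       [ 0.3,  0. ]]))
(np.float64(0.5448766126517411), np.float64(-0.29256439299895515), np.float64(-61.17369003387747), array([[ 0.6, -1. ],
       [-0.6, -0.7],
       [-0.3,  1.4],
       [ 0. ,  0.8],
       [ 0.2, -0.2]]))
(np.float64(0.5447892756819449), np.float64(-0.2923597049341067), np.float64(-61.23828714419842), array([[ 0.7, -1.2],
       [-0.5, -0.8],
       [-0.3,  1.2],
       [-0. ,  0.7],
       [ 0.1,  0.4]]))
```

>>> step_arm(motion=[0,0,-1.2,-0.0183,0.039,0,-0.5,0,0,0,-0.0183,0.039,0,-0.5,0,0,0,-0.0184,0.039,0,-0.5,0,0,0,0,0,-0.05,-0.5,0,0,0,0,0,-0.05,-0.5,0,0,0,0,0,-0.05,-0.5,0,0,0,0,0,-0.05,-0.5,0,0,0,0,0,-0.02,-0.5])

```text
clock: 2.45
tool_pos: [0.4195, -0.0433, 0.028]
orientation: [0.0, 0.969, 0.246, -0.003]
force: [0.2, 0.3, -0.1]
finger_gap: 0.0641
```

>>> step_arm(motion=[0,0,0,0,0,-0.01,-0.5,0,0,0,0,0,0,-0.5])

```text
clock: 2.65
tool_pos: [0.4208, -0.0429, 0.0198]
orientation: [0.001, 0.969, 0.246, -0.002]
force: [-0.6, -0.3, 0.7]
finger_gap: 0.0639
```

```bash
python3 - <<'E'
from h import *
s=r.get_state(); print(s['joint_positions'].round(3),s['joint_vel'].round(3),s['tool_pos'],s['orientation'],s['finger_gap'])
snap('wrist','w2')
E
```

```text
[ 0.104  0.651 -0.148  2.392  0.703  0.142 -0.215] [ 0.032 -0.046 -0.043 -0.008 -0.016  0.025  0.014] [ 0.42078859 -0.04286782  0.01981469] [ 5.38615734e-04  9.69189876e-01  2.46304388e-01 -2.20060651e-03] 0.06388689507898697
```

View pics/w2.png

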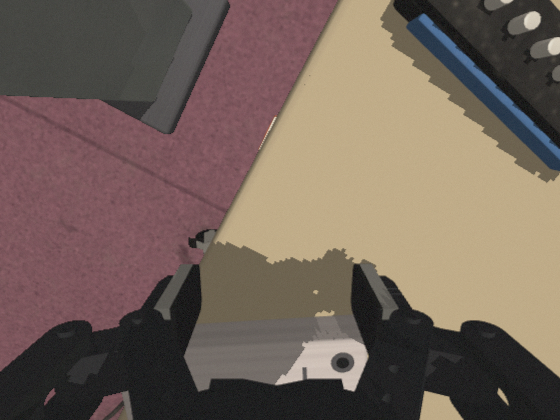

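>>> step_arm(motion=[0,0,0,0,0,-0.014,-0.5,0,0,0,0.0048,-0.0088,0,-0.5,0,0,0,0.0048,-0.0088,0,-0.5,0,0,0,0.0048,-0.0088,0,-0.5,0,0,0,0.0048,-0.0088,0,-0.5,0,0,0,0.0048,-0.0088,0,-0.5])

```text
clock: 3.3
tool_pos: [0.4457, -0.0848, 0.0082]
orientation: [-0.001, 0.969, 0.247, 0.001]
force: [-2.0, 4.2, -1.4]
finger_gap: 0.0642
```

>>> step_arm(motion=[0,0,0,0.0048,-0.0088,0,-0.5,0,0,0,0.0048,-0.0088,0,-0.5,0,0,0,0.0048,-0.0088,0,-0.5])

```text
clock: 3.6
tool_pos: [0.4594, -0.111, 0.0081]
orientation: [-0.001, 0.969, 0.247, 0.0]
force: [-2.9, 5.3, 0.3]
finger_gap: 0.0638
```

```bash
python3 - <<'E'
from h import *
s=r.get_state(); print(s['joint_vel'].round(3),s['tool_pos'],s['orientation'],s['finger_gap'],s['force'])
snap('wrist','w3')
E
```

```text
[ 0.286  0.04  -0.168 -0.146 -0.026  0.169  0.212] [ 0.45940031 -0.11095567  0.00812628] [-1.07448239e-03  9.69003609e-01  2.47044209e-01  1.03350038e-04] 0.06380208137462301 [-2.90906489  5.26253836  0.3029089 ]
```

View pics/w3.png

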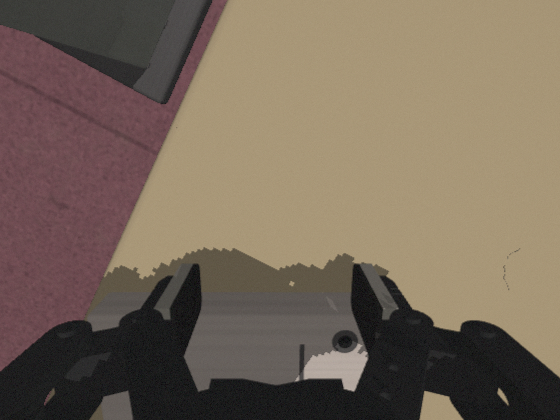

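>>> step_arm(motion=[0,0,0,0.0048,-0.0088,0,-0.5,0,0,0,0.0048,-0.0088,0,-0.5,0,0,0,0.0048,-0.0088,0,-0.5,0,0,0,0.0048,-0.0088,0,-0.5,0,0,0,0.0048,-0.0088,0,-0.5,0,0,0,0.0048,-0.0088,0,-0.5,0,0,0,0.0048,-0.0088,0,-0.5])

```text
clock: 4.35
tool_pos: [0.4933, -0.1702, 0.0081]
orientation: [-0.002, 0.969, 0.248, 0.0]
force: [-2.0, 8.8, 2.5]
finger_gap: 0.064
```

```bash
python3 - <<'E'
from h import *
s=r.get_state(); print(s['force'])
C,a=snap('top','t1'); cv2.imwrite("pics/t1c.png",cv2.resize(a[165:295,260:440],None,fx=4.4,fy=4.4,interpolation=cv2.INTER_CUBIC))
E
```

```text
[-2.03140118  8.82008305  2.46277268]
```

View pics/t1c.png

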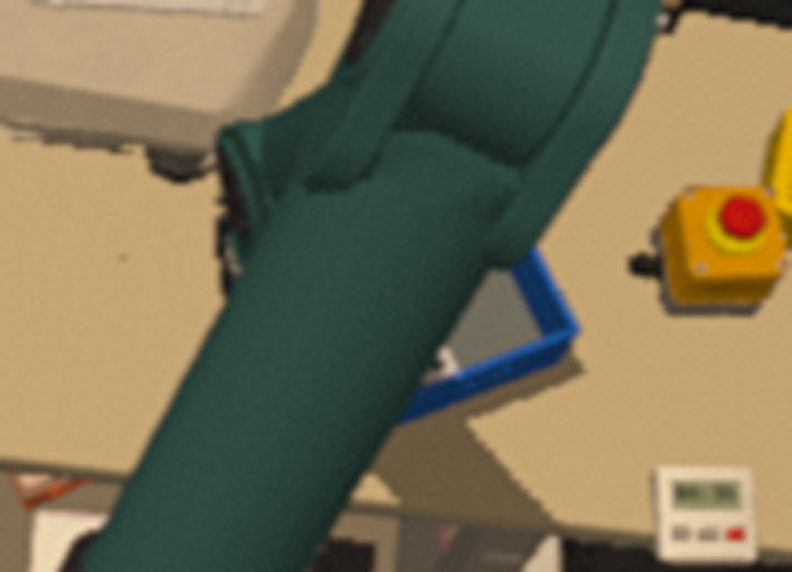

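>>> step_arm(motion=[0,0,0,0.0048,-0.0088,0,-0.5,0,0,0,0.0048,-0.0088,0,-0.5,0,0,0,0.0048,-0.0088,0,-0.5,0,0,0,0.0048,-0.0088,0,-0.5,0,0,0,0.0048,-0.0088,0,-0.5])

```text
clock: 4.9
tool_pos: [0.5163, -0.2133, 0.0082]
orientation: [-0.002, 0.969, 0.248, -0.001]
force: [-3.2, 9.0, 4.6]
finger_gap: 0.0639
```

>>> step_arm(motion=[0,0,0,0.0024,-0.0044,0,-0.5,0,0,0,0.0024,-0.0044,0,-0.5])

```text
clock: 5.1
tool_pos: [0.5204, -0.221, 0.0081]
orientation: [-0.003, 0.969, 0.249, -0.001]
force: [-8.9, 16.6, 11.4]
finger_gap: 0.0634
```

```bash
python3 - <<'E'
from h import *
s=r.get_state(); print(s['tool_pos'],s['force'],s['moment'])
snap('wrist','w4')
E
```

```text
[ 0.52036291 -0.22097691  0.00805816] [-8.90958129 16.62620262 11.43355632] [3.08613479 1.39682863 0.35968897]
```

View pics/w4.png

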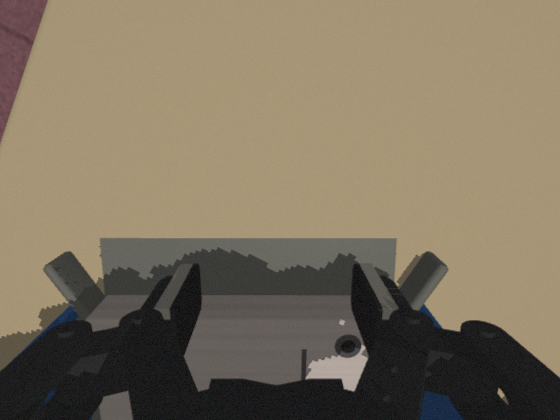

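```bash
python3 - <<'E'
from h import *
C=load('w4')
u=np.array([.4818,-.8763]);v=np.array([.8763,.4818]);o=np.array([.545,-.292])
def B(p): d=p[:2]-o; return (d@u).round(4),(d@v).round(4)
for px,py in [(101,238),(396,238)]: print('ramp',B(px2w(C,px,py,0)))
for px,py in [(104,294),(270,293),(340,293)]: print('blk', [B(px2w(C,px,py,z)) for z in (0.022,.025,0.003,0)])
for p in [(48,263),(440,257)]: print('fin', B(px2w(C,*p,.02)))
E
python3 - <<'E'
import cv2
a=cv2.imread("pics/w4.png")
cv2.imwrite("pics/c5.png",cv2.resize(a[225:400,80:410],None,fx=2.4,fy=2.4,interpolation=cv2.INTER_CUBIC))
E
```

```text
ramp (np.float64(-0.0887), np.float64(-0.0665))
ramp (np.float64(-0.0886), np.float64(0.067))
blk [(np.float64(-0.0727), np.float64(-0.0571)), (np.float64(-0.0743), np.float64(-0.0554)), (np.float64(-0.0621), np.float64(-0.0673)), (np.float64(-0.0605), np.float64(-0.0689))]
blk [(np.float64(-0.0731), np.float64(0.0103)), (np.float64(-0.0748), np.float64(0.0103)), (np.float64(-0.0626), np.float64(0.0099)), (np.float64(-0.061), np.float64(0.0098))]
blk [(np.float64(-0.0731), np.float64(0.0386)), (np.float64(-0.0747), np.float64(0.038)), (np.float64(-0.0626), np.float64(0.0424)), (np.float64(-0.061), np.float64(0.043))]
fin (np.float64(-0.0854), np.float64(-0.0788))
fin (np.float64(-0.088), np.float64(0.0781))
```

View pics/c5.png

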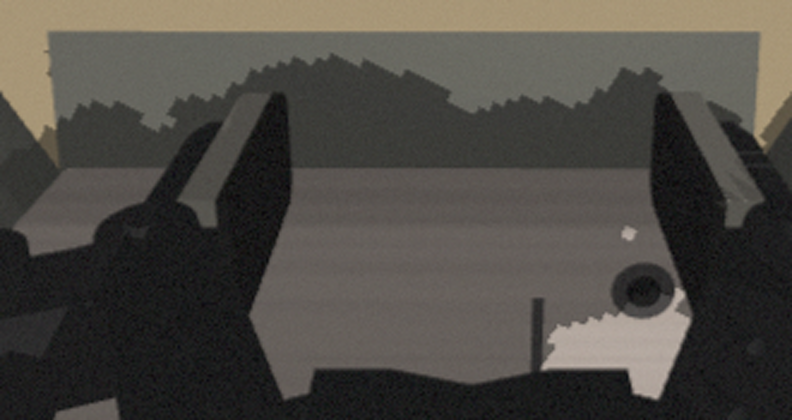

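>>> step_arm(motion=[0,0,0,0.0024,-0.0044,0.001,-0.5,0,0,0,0.0024,-0.0044,0,-0.5])

```text
clock: 5.35
tool_pos: [0.5201, -0.2218, 0.008]
orientation: [-0.008, 0.967, 0.254, -0.004]
force: [-17.4, 28.4, 13.9]
finger_gap: 0.0641
```

>>> step_arm(motion=[0,0,0,-0.0072,0.0131,0,-0.5,0,0,0,-0.0072,0.0131,0,0.3,0,0,0,-0.0053,-0.0029,0,0.3,0,0,0,-0.0053,-0.0029,0.003,0.3,0,0,0,0,0,0,0.3])

```text
clock: 5.85
tool_pos: [0.5023, -0.2172, 0.0116]
orientation: [0.001, 0.969, 0.246, -0.0]
force: [-0.5, -0.2, -0.7]
finger_gap: 0.03
```

```bash
python3 - <<'E'
from h import *
s=r.get_state(); print(s['tool_pos'],s['orientation'],s['force'],s['finger_gap'])
u=np.array([.4818,-.8763]);v=np.array([.8763,.4818]);o=np.array([.545,-.292])
d=s['tool_pos'][:2]-o; print(d@u,d@v)
snap('wrist','w5')
E
```

```text
[ 0.50225909 -0.21719655  0.01159299] [ 1.24782418e-03  9.69313615e-01  2.45823793e-01 -4.70423757e-04] [-0.50613546 -0.16035535 -0.72962162] 0.029962330166408428
-0.08614282950948503 -0.0014135593173388442
```

View pics/w5.png

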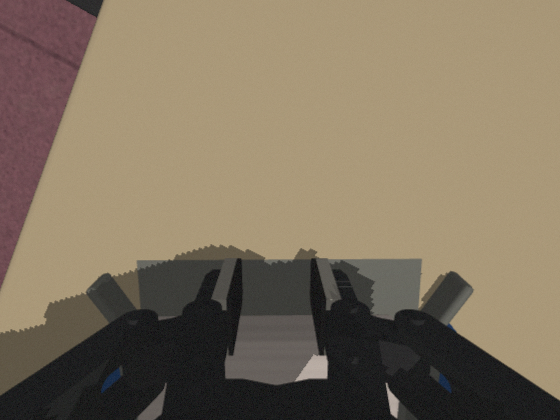

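>>> step_arm(motion=[0,0,0,0.0034,-0.0061,0,0.3,0,0,0,0.0034,-0.0061,0,0.3,0,0,0,0.0024,-0.0044,0,0.3])

```text
clock: 6.2
tool_pos: [0.5114, -0.2285, 0.011]
orientation: [-0.002, 0.969, 0.248, -0.001]
force: [-6.1, 11.6, 10.6]
finger_gap: 0.0298
```

>>> step_arm(motion=[0,0,0,0.0019,-0.0035,0,0.3,0,0,0,0.0019,-0.0035,0,0.3])

```text
clock: 6.4
tool_pos: [0.5137, -0.2328, 0.011]
orientation: [-0.004, 0.969, 0.249, -0.002]
force: [-4.9, 9.9, 8.4]
finger_gap: 0.0296
```

>>> step_arm(motion=[0,0,0,0.0019,-0.0035,0,0.3,0,0,0,0.0019,-0.0035,0,0.3])

```text
clock: 6.6
tool_pos: [0.5176, -0.2399, 0.011]
orientation: [-0.003, 0.969, 0.249, -0.002]
force: [-5.0, 10.0, 8.3]
finger_gap: 0.0299
```

>>> step_arm(motion=[0,0,0,0.0014,-0.0026,0,0.3,0,0,0,0.0005,-0.0009,0,0.3])

```text
clock: 6.8
tool_pos: [0.5184, -0.2416, 0.0109]
orientation: [-0.005, 0.969, 0.249, -0.002]
force: [-7.0, 13.1, 11.9]
finger_gap: 0.0299
```

>>> step_arm(motion=[0,0,0,0.001,-0.0018,0,0.3,0,0,0,0.0005,-0.0009,0,0.3])

```text
clock: 7.0
tool_pos: [0.5184, -0.2417, 0.0109]
orientation: [-0.006, 0.968, 0.249, -0.003]
force: [-10.2, 17.7, 15.0]
finger_gap: 0.0298
```

```bash
python3 - <<'E'
from h import *
s=r.get_state(); print(s['tool_pos'],s['orientation'],s['force'],s['moment'])
u=np.array([.4818,-.8763]);v=np.array([.8763,.4818]);o=np.array([.545,-.292])
d=s['tool_pos'][:2]-o; print(d@u,d@v)
snap('wrist','w6')
E
```

```text
[ 0.51843065 -0.24169368  0.01088982] [-0.00635009  0.96840629  0.24927337 -0.00342346] [-10.15145073  17.73447211  14.97685365] [ 3.67471461  2.13070267 -0.06528774]
-0.05688454102082177 0.0009548641472254874
```

View pics/w6.png

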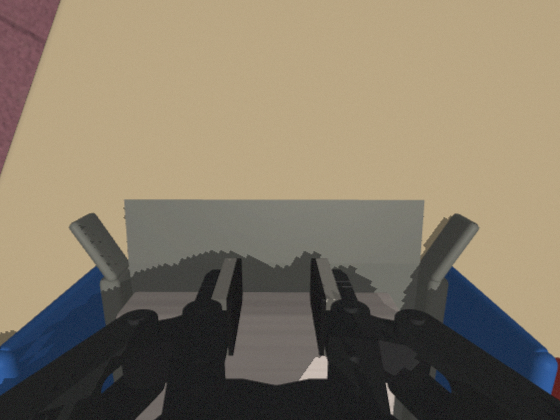

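>>> step_arm(motion=[0,0,0,-0.0072,0.0131,0,0.3,0,0,0,0,0,0.04,0.3,0,0,0,0,0,0.05,-0.2,0,0,0,0,0,0.05,-0.4,0,0,0,0,0.0,0.05,-0.4,0,0,0,0,0.0,0.03,-0.4,0,0,0,0,0.0,0,-0.4])

```text
clock: 7.75
tool_pos: [0.5199, -0.2398, 0.2363]
orientation: [0.004, 0.969, 0.247, 0.004]
force: [0.1, -0.7, -0.2]
finger_gap: 0.0598
```

```bash
python3 - <<'E'
from h import *
s=r.get_state(); print(s['tool_pos'],s['orientation'],s['joint_vel'].round(2))
snap('wrist','w7')
E
```

```text
[ 0.51989468 -0.23975904  0.23630168] [0.00353174 0.96906925 0.24672531 0.00435137] [-0.02  0.06  0.04  0.07  0.02 -0.03 -0.02]
```

View pics/w7.png

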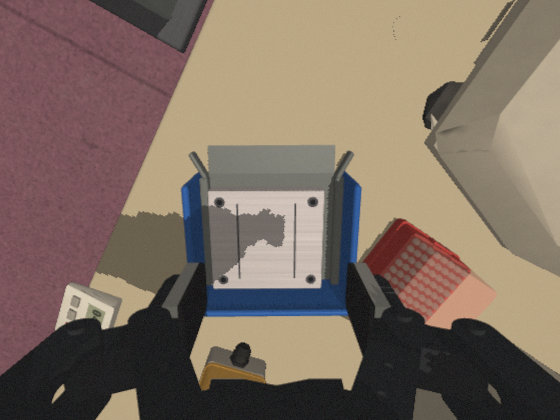

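```bash
python3 - <<'E'
import cv2
a=cv2.imread("pics/w7.png")
cv2.imwrite("pics/c6.png",cv2.resize(a[135:325,170:370],None,fx=3.1,fy=3.1,interpolation=cv2.INTER_CUBIC))
E
```

```text
(no output)
```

View pics/c6.png

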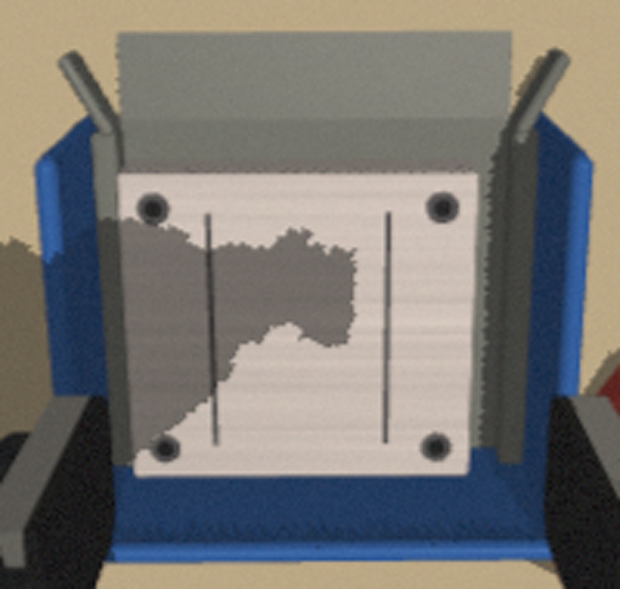

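```bash
python3 - <<'E'
from h import *
C=load('w7')
g=lambda a,b,k,ox,oy:(a/k+ox-.4,b/k+oy-.4)
f=lambda L,k,ox,oy,i:fit(C,[(*g(*p[:2],k,ox,oy),*p[2:]) for p in L],i)
b=f([(118,173,-.056,-.06,.025),(478,174,-.056,.06,.025),(469,474,.056,.06,.025),(134,475,.056,-.06,.025)],3.1,170,135,(.45,-.13,-1))
x=f([(118,32,-.09,-.066,0),(511,32,-.09,.066,0),(130,463,.066,-.066,.017),(498,460,.066,.066,.017),(37,160,-.062,-.079,.072),(592,160,-.062,.079,.072)],3.1,170,135,(.54,-.29,-1))
print(b);print(x)
t=np.radians(x[2]);d=np.array(b[:2])-x[:2];print(d@[np.cos(t),np.sin(t)],d@[-np.sin(t),np.cos(t)],b[2]-x[2])
E
```

```text
(np.float64(0.5445870610903345), np.float64(-0.30345054806618366), np.float64(-61.49798400058638), array([[-0.7, -0.3],
       [ 1. , -0.8],
       [-0.1,  0.7],
       [-0.2,  0.7]]))
(np.float64(0.5446891511683443), np.float64(-0.2927358289561708), np.float64(-61.649926315247896), array([[ 0.7, -0.8],
       [-0.4, -0.6],
       [ 1.4,  1.4],
       [-0.7,  2.3],
       [-0.7, -0.9],
       [-0.1, -0.7]]))
0.009381146255463864 -0.005177810630382245 0.1519423146615182
```

>>> step_arm(motion=[0,0,7.15,-0.0107,0.045,0,-0.4,0,0,7.15,-0.0107,0.045,0,-0.4,0,0,7.15,-0.0107,0.045,0,-0.4,0,0,7.15,-0.0107,0.045,0,-0.5,0,0,7.15,-0.0107,0.045,0,-0.5,0,0,7.15,-0.0107,0.045,0,-0.5,0,0,7.15,-0.0107,0.045,0,-0.5,0,0,0,0,0,0,-0.5])

```text
clock: 8.6
tool_pos: [0.4393, 0.0829, 0.2308]
orientation: [-0.002, 0.769, 0.639, 0.001]
force: [0.5, -0.3, -0.3]
finger_gap: 0.0637
```

```bash
python3 - <<'E'
from h import *
s=r.get_state(); print(s['tool_pos'],s['orientation'],s['joint_vel'].round(2),s['joint_positions'].round(2),s['finger_gap'])
snap('wrist','w8')
E
```

```text
[0.43930197 0.08291093 0.23083074] [-0.0016593   0.76933713  0.63883995  0.00107096] [ 0.06  0.01  0.1  -0.01  0.04  0.04 -0.  ] [ 0.51  0.39 -1.01  2.18  0.46  0.8   0.6 ] 0.06374123400414226
```

View pics/w8.png

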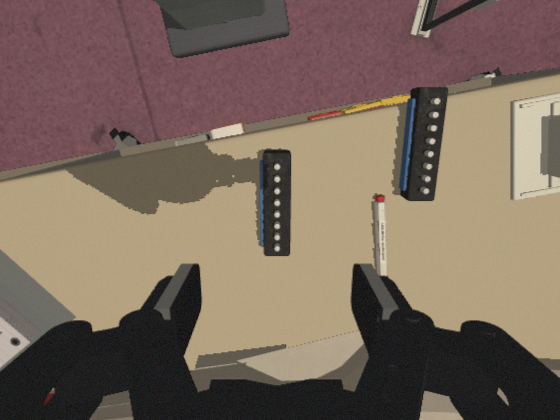

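```bash
python3 - <<'E'
import cv2
a=cv2.imread("pics/w8.png")
x=cv2.resize(a[140:265,250:305],None,fx=4.7,fy=4.7,interpolation=cv2.INTER_CUBIC)
y=cv2.resize(a[80:205,390:500],None,fx=4.7,fy=4.7,interpolation=cv2.INTER_CUBIC)
cv2.imwrite("pics/c7.png",cv2.hconcat([x,y])); print(x.shape)
E
```

```text
(588, 258, 3)
```

View pics/c7.png

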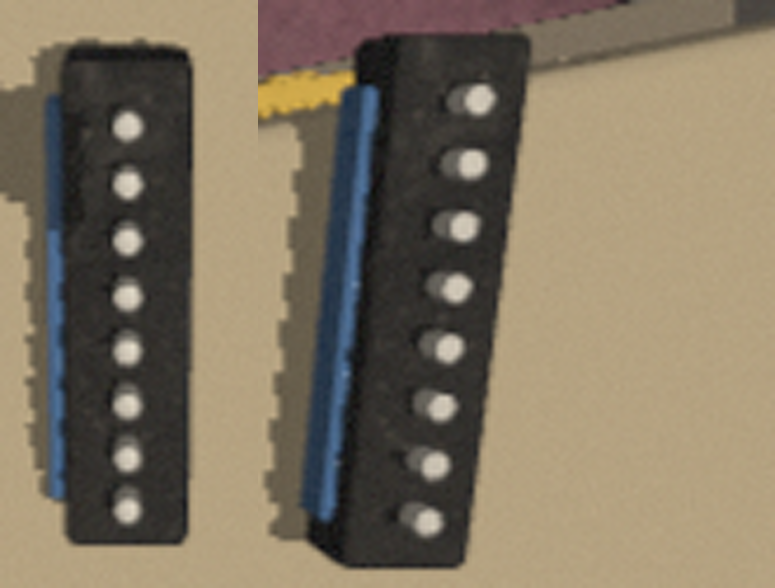

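```bash
python3 - <<'E'
from h import *
C=load('w8')
g=lambda a,b,ox,oy:(a/4.7+ox-.4,b/4.7+oy-.4)
def show(name,nz,body,ox,oy,offx=0):
    N=[px2w(C,*g(a-offx,b,ox,oy),.034) for a,b in nz]
    Bd=[px2w(C,*g(a-offx,b,ox,oy),.026) for a,b in body]
    d=N[1]-N[0]; print(name,'nozzle mid',((N[0]+N[1])/2).round(4),'len',np.linalg.norm(d).round(4),'dir',np.degrees(np.arctan2(d[1],d[0])).round(2))
    print(' body',[b.round(4)[:2].tolist() for b in Bd],'mean',np.mean(Bd,0).round(4),'w',[np.linalg.norm(Bd[i]-Bd[(i+1)%4]).round(4) for i in range(4)])
show('R',[(128,126),(127,511)],[(64,52),(190,52),(187,545),(67,545)],250,140)
show('L',[(481,99),(428,521)],[(400,37),(530,37),(464,568),(348,568)],390,80,258)
E
```

```text
R nozzle mid [0.4643 0.0795 0.034 ] len 0.0844 dir -10.77
 body [[0.4066, 0.0771], [0.4115, 0.1026], [0.5196, 0.0828], [0.5145, 0.0564]] mean [0.4631 0.0797 0.026 ] w [np.float64(0.026), np.float64(0.1099), np.float64(0.027), np.float64(0.1099)]
L nozzle mid [0.432  0.2343 0.034 ] len 0.0839 dir -10.91
 body [[0.3766, 0.2307], [0.3814, 0.2559], [0.4875, 0.2363], [0.4828, 0.2118]] mean [0.4321 0.2337 0.026 ] w [np.float64(0.0256), np.float64(0.1079), np.float64(0.025), np.float64(0.1079)]
```

>>> step_arm(motion=[0,0,-0.2,0.011,-0.002,-0.04,-0.5,0,0,0,0.011,-0.002,-0.045,-0.5,0,0,0,0,0,-0.045,-0.5,0,0,0,0,0,-0.045,-0.5,0,0,0,0,0,-0.03,-0.5,0,0,0,0,0,0,-0.5])

```text
clock: 9.25
tool_pos: [0.4605, 0.0703, 0.0221]
orientation: [-0.001, 0.775, 0.632, -0.005]
force: [-0.7, -0.3, 0.9]
finger_gap: 0.0638
```

```bash
python3 - <<'E'
from h import *
s=r.get_state(); print(s['tool_pos'],s['orientation'],s['joint_vel'].round(2),s['joint_positions'].round(2),s['finger_gap'])
snap('wrist','w9')
E
```

```text
[0.46048574 0.07028551 0.02207654] [-0.00113047  0.77486308  0.63211166 -0.00455908] [ 0.05 -0.08 -0.09 -0.02 -0.07  0.05  0.06] [ 0.15  0.72 -0.55  2.28  1.01  0.42  0.12] 0.06382298097769826
```

View pics/w9.png

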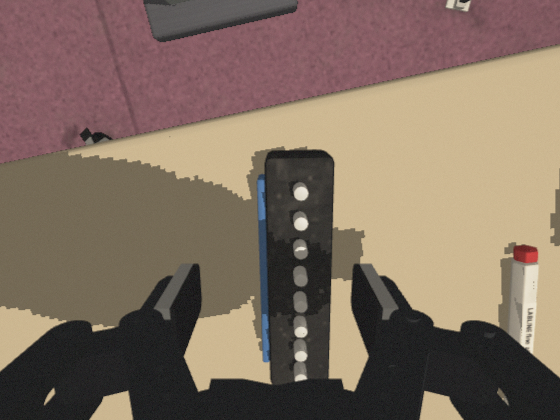

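```bash
python3 - <<'E'
from h import *
C=load('w9')
a=px2w(C,301,192,.034); b=px2w(C,300.5,355,.034); print(a,b,np.linalg.norm(a-b))
d=(b-a)/np.linalg.norm(b-a); print('center',a+.042*d, np.degrees(np.arctan2(d[1],d[0])))
E
```

```text
[0.42270364 0.08753946 0.034     ] [0.49392374 0.07405777 0.034     ] 0.07248488504794312
center [0.46397079 0.07972775 0.034     ] -10.719042289138985
```

>>> step_arm(motion=[0,0,0.8,0.0035,0.009,0,-0.5,0,0,0,0,0,-0.017,-0.5,0,0,0,0,0,0,-0.5])

```text
clock: 9.6
tool_pos: [0.4678, 0.0826, 0.0099]
orientation: [0.0, 0.77, 0.638, 0.001]
force: [0.1, 0.2, 0.5]
finger_gap: 0.064
```

>>> step_arm(motion=[0,0,0,0,0,0,0.4,0,0,0,0,0,0,0.6,0,0,0,0,0,0,0.6,0,0,0,0,0,0,0.6], newtons=40)

```text
clock: 10.0
tool_pos: [0.467, 0.0808, 0.0103]
orientation: [0.001, 0.77, 0.638, -0.0]
force: [-0.9, -1.2, 7.1]
finger_gap: 0.0304
```

>>> step_arm(motion=[0,0,0,0,0,0.01,1,0,0,0,0,0,0.04,1,0,0,0,0,0,0.05,1,0,0,0,0,0,0,1], newtons=60)

```text
clock: 10.4
tool_pos: [0.4696, 0.0833, 0.114]
orientation: [0.002, 0.77, 0.638, 0.005]
force: [0.9, 0.4, -2.3]
finger_gap: 0.0297
```

```bash
python3 - <<'E'
from h import *
s=r.get_state(); print(s['tool_pos'],s['orientation'],s['finger_gap'],s['force'],s['moment'])
snap('wrist','w10')
E
```

```text
[0.46963736 0.08330715 0.11404835] [0.00178786 0.77015849 0.63783373 0.0045644 ] 0.029660966962410423 [ 0.89283461  0.3595462  -2.27733987] [ 0.0441257  -0.11593263  0.04749339]
```

View pics/w10.png

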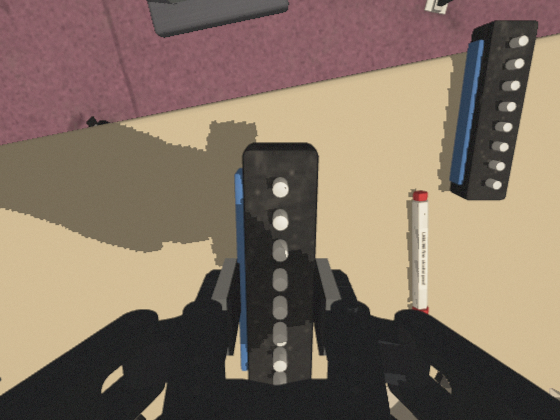

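```bash
cat >> h.py <<'E'
BO=np.array([.5447,-.2926]); BY=np.radians(-61.4)
BU=np.array([np.cos(BY),np.sin(BY)]); BV=np.array([-np.sin(BY),np.cos(BY)])
def box(p): d=np.asarray(p)[:2]-BO; return np.array([d@BU,d@BV])
def unbox(x,y): return BO+x*BU+y*BV
def tyaw(s):
    q=s['orientation']; return np.degrees(2*np.arctan2(q[2],q[1]))
E
python3 - <<'E'
from h import *
from scipy.optimize import brentq
C=load('w10'); s=r.get_state(); T=s['tool_pos']
f=lambda z:np.linalg.norm(px2w(C,280,187,z)-px2w(C,279,357,z))-.0722
z=brentq(f,.05,.25); print(z, z-T[2])
for zz in (T[2]+.024,z):
  a=px2w(C,280,187,zz); b=px2w(C,279,357,zz); d=(b-a)/np.linalg.norm(b-a); c=a+.042*d
  print(zz,'center-TCP',c-T, 'dir',np.degrees(np.arctan2(d[1],d[0])),'toolyaw',tyaw(s), 'along',(c-T)@d)
print(unbox(.002,.033),unbox(.002,-.033))
E
```

```text
0.13256727803471405 0.02067723687756104
0.135890041157153 center-TCP [-0.00161011  0.00251274  0.024     ] dir -10.945738134286193 toolyaw 79.24054744642136 along -0.0020579324674605336
0.13256727803471405 center-TCP [-0.00085103  0.00242481  0.02067724] dir -10.945738134286195 toolyaw 79.24054744642136 along -0.0012959667492062794
[ 0.57463082 -0.27855913] [ 0.51668395 -0.3101528 ]
```

```bash
python3 - <<'E'
from h import *
C=load('top0')
g=lambda a,b:(a/4.4+260-.4,b/4.4+165-.4)
for p,z in [((340,147),0),((412,160),0),((500,165),0),((368,8),.096),((515,28),.096),((358,40),.096),((505,65),.096)]:
    w=px2w(C,*g(*p),z); print(p,w.round(3),box(w).round(3))
C=load('w7')
for p,z in [((402,220),.0),((360,265),0),((495,292),.096),((440,340),.096)]:
    w=px2w(C,*p,z); print(p,w.round(3),box(w).round(3))
E
```

```text
(340, 147) [ 0.667 -0.218  0.   ] [-0.007  0.143]
(412, 160) [ 0.662 -0.274  0.   ] [0.04  0.112]
(500, 165) [ 0.666 -0.341  0.   ] [0.1   0.084]
(368, 8) [ 0.736 -0.223  0.096] [0.031 0.201]
(515, 28) [ 0.733 -0.332  0.096] [0.124 0.146]
(358, 40) [ 0.709 -0.218  0.096] [0.013 0.18 ]
(505, 65) [ 0.701 -0.326  0.096] [0.104 0.121]
(402, 220) [ 0.671 -0.218  0.   ] [-0.006  0.146]
(360, 265) [ 0.659 -0.287  0.   ] [0.05  0.103]
(495, 292) [ 0.735 -0.224  0.096] [0.031 0.2  ]
(440, 340) [ 0.722 -0.288  0.096] [0.081 0.158]
```

>>> step_arm(motion=[0,0,-6.3,0.013,-0.045,0.02,1,0,0,-6.3,0.013,-0.045,0.02,1,0,0,-6.3,0.013,-0.045,0,1,0,0,-6.3,0.013,-0.045,0,1,0,0,-6.3,0.013,-0.045,0,1,0,0,-6.3,0.013,-0.045,0,1,0,0,-6.3,0.013,-0.045,0,1,0,0,-6.3,0.013,-0.045,0,1])

```text
clock: 11.25
tool_pos: [0.5686, -0.2782, 0.1465]
orientation: [-0.001, 0.969, 0.247, -0.002]
force: [0.4, 0.1, -2.0]
finger_gap: 0.0299
```

>>> step_arm(motion=[0,0,0,0,0,0,1,0,0,0,0,0,0,1])

```text
clock: 11.45
tool_pos: [0.5684, -0.278, 0.1463]
orientation: [-0.001, 0.969, 0.248, -0.002]
force: [-0.6, 0.8, -3.1]
finger_gap: 0.0297
```

```bash
python3 - <<'E'
from h import *
s=r.get_state(); print(s['tool_pos'],box(s['tool_pos']),tyaw(s),s['finger_gap'],s['force'],s['joint_vel'].round(2),s['joint_positions'].round(2))
t=unbox(.0035,.032); print(t-s['tool_pos'][:2])
snap('wrist','w11')
E
```

```text
[ 0.56842575 -0.27801541  0.1462877 ] [-0.0014477   0.02781233] 28.732433222539317 0.029744929326898314 [-0.57446757  0.75933753 -3.14756015] [-0.03 -0.02 -0.06  0.04 -0.01  0.    0.  ] [ 0.79  0.65 -0.59  1.87  0.5   0.78  0.43]
[ 0.00604513 -0.00233939]
```

View pics/w11.png

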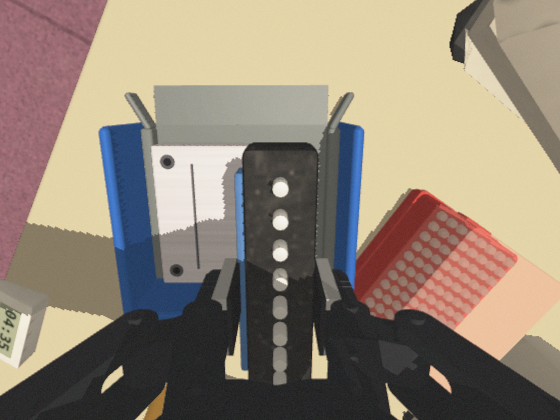

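>>> step_arm(motion=[0,0,0,0.006,-0.0023,0,1,0,0,0,0,0,-0.03,1,0,0,0,0,0,-0.03,1,0,0,0,0,0,-0.02,1,0,0,0,0,0,0,1])

```text
clock: 12.0
tool_pos: [0.5739, -0.2762, 0.0654]
orientation: [-0.002, 0.968, 0.251, -0.003]
force: [-0.8, -0.0, -2.7]
finger_gap: 0.0298
```

```bash
python3 - <<'E'
from h import *
s=r.get_state(); print(s['tool_pos'],box(s['tool_pos']),tyaw(s),s['finger_gap'],s['force'],s['joint_vel'].round(2))
snap('wrist','w12')
E
```

```text
[ 0.5738862  -0.27619017  0.0653561 ] [-0.00043635  0.03348024] 29.09574578269739 0.029842209266568564 [-8.27082888e-01 -2.02378818e-03 -2.71782050e+00] [ 0.02 -0.04 -0.03 -0.03 -0.02  0.02  0.01]
```

View pics/w12.png

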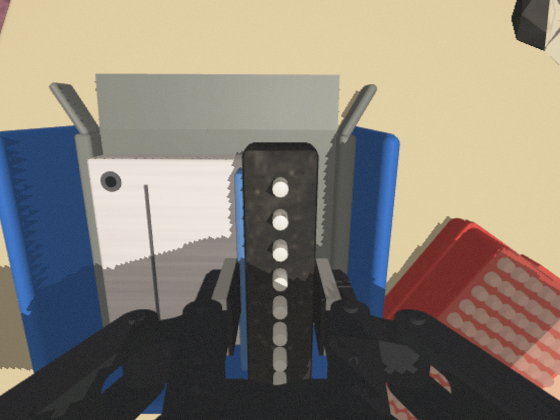

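>>> step_arm(motion=[0,0,-0.5,0.0005,-0.0031,-0.015,1,0,0,0,0,0,-0.01,1,0,0,0,0,0,0,1])

```text
clock: 12.35
tool_pos: [0.5757, -0.2819, 0.0422]
orientation: [-0.0, 0.969, 0.245, -0.001]
force: [-0.4, -0.1, -2.9]
finger_gap: 0.0297
```

>>> step_arm(motion=[0,0,0,0,0,-0.003,1,0,0,0,0,0,0,1])

```text
clock: 12.55
tool_pos: [0.5767, -0.2818, 0.0404]
orientation: [0.0, 0.969, 0.245, 0.0]
force: [-0.4, 0.5, -2.2]
finger_gap: 0.0295
```

>>> step_arm(motion=[0,0,0,0,0,-0.003,1,0,0,0,0,0,0,1])

```text
clock: 12.75
tool_pos: [0.5766, -0.2818, 0.0373]
orientation: [0.0, 0.969, 0.245, 0.0]
force: [-0.0, 0.9, -2.0]
finger_gap: 0.0299
```

>>> step_arm(motion=[0,0,0,0,0,-0.002,1,0,0,0,0,0,0,1])

```text
clock: 12.95
tool_pos: [0.5769, -0.2819, 0.0356]
orientation: [0.0, 0.969, 0.245, 0.0]
force: [-0.6, 0.2, -0.2]
finger_gap: 0.0295
```

>>> step_arm(motion=[0,0,0,0,0,-0.001,1,0,0,0,0,0,0,0.2,0,0,0,0,0,0,0.05,0,0,0,0,0,0,-0.02,0,0,0,0,0,0,-0.02])

```text
clock: 13.45
tool_pos: [0.5767, -0.2818, 0.0343]
orientation: [0.0, 0.969, 0.245, 0.0]
force: [0.1, 0.6, 0.2]
finger_gap: 0.0436
```

>>> step_arm(motion=[0,0,0,0,0,0.02,-0.02,0,0,0,0,0,0.03,-0.02,0,0,0,0,0,0.05,-0.02,0,0,0,0,0,0.05,-0.2,0,0,0,0,0,0.03,-0.5,0,0,0,0,0,0,-0.5])

```text
clock: 14.05
tool_pos: [0.5803, -0.2823, 0.22]
orientation: [0.003, 0.969, 0.245, 0.004]
force: [1.4, -0.5, -0.2]
finger_gap: 0.0641
```

```bash
python3 - <<'E'
from h import *
s=r.get_state(); print(s['tool_pos'],box(s['tool_pos']),tyaw(s),s['finger_gap'],s['force'],s['joint_vel'].round(2))
snap('wrist','w13')
E
```

```text
[ 0.58027142 -0.28229137  0.21996712] [0.00797694 0.03616576] 28.406062832943693 0.06414901187580813 [ 1.41571979 -0.51894051 -0.17288362] [-0.01  0.06  0.04  0.07  0.02 -0.03 -0.02]
```

View pics/w13.png

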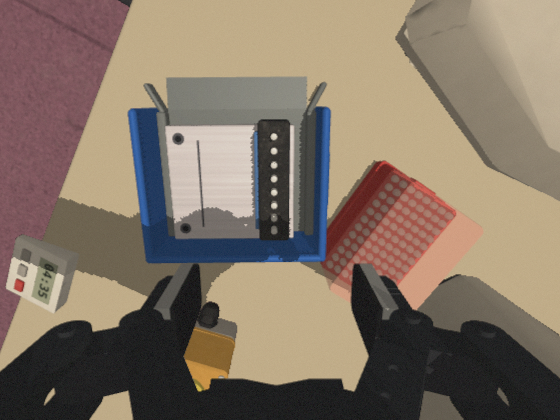

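>>> step_arm(motion=[0,0,4.2,-0.025,0.04,0,-0.5,0,0,4.2,-0.025,0.042,0,-0.5,0,0,4.2,-0.025,0.043,0,-0.5,0,0,4.2,-0.025,0.043,0,-0.5,0,0,4.2,-0.012,0.043,0,-0.5,0,0,4.2,-0.012,0.043,0,-0.5,0,0,4.2,-0.012,0.043,0,-0.5,0,0,4.2,-0.012,0.043,0,-0.5])

```text
clock: 14.9
tool_pos: [0.4268, 0.0591, 0.2132]
orientation: [-0.001, 0.856, 0.516, -0.001]
force: [0.5, -0.4, -0.4]
finger_gap: 0.064
```

>>> step_arm(motion=[0,0,4.2,0,0.043,0,-0.5,0,0,4.2,0,0.043,0,-0.5,0,0,4.2,0,0.043,-0.02,-0.5,0,0,4.2,0,0.043,-0.03,-0.5,0,0,0,0,0,-0.03,-0.5,0,0,0,0,0,0,-0.5])

```text
clock: 15.5
tool_pos: [0.4252, 0.2271, 0.1318]
orientation: [-0.001, 0.772, 0.636, -0.005]
force: [-1.3, -1.0, 0.3]
finger_gap: 0.0639
```

```bash
python3 - <<'E'
from h import *
s=r.get_state(); print(s['tool_pos'],tyaw(s),s['finger_gap'],s['force'],s['joint_vel'].round(2),s['joint_positions'].round(2))
snap('wrist','w14')
E
```

```text
[0.42519381 0.22713598 0.13177022] 79.01194670818583 0.06393946480303996 [-1.2792688  -1.04898294  0.25905191] [ 0.06 -0.06 -0.03 -0.01 -0.05  0.04  0.04] [ 0.02  0.58 -0.82  2.19  0.7   0.66  0.08]
```

View pics/w14.png

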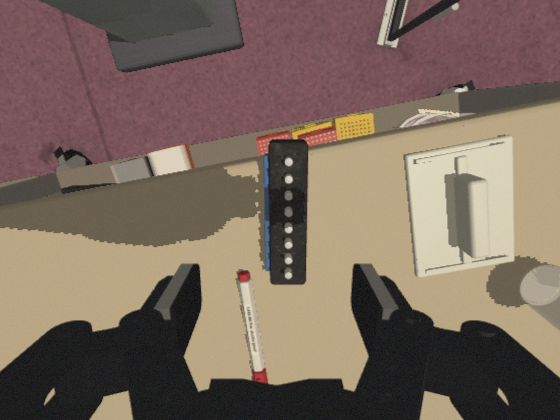

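```bash
python3 - <<'E'
from h import *
C=load('w14')
a=px2w(C,288,161,.034); b=px2w(C,288,275,.034); d=(b-a)/np.linalg.norm(b-a)
print(a,b,np.linalg.norm(b-a),'c',(a+b)/2,np.degrees(np.arctan2(d[1],d[0])))
print('pen end',px2w(C,243,272,.007),px2w(C,262,380,.007))
print('cover corners')
for p in [(404,153),(511,138),(515,259),(418,275)]: print(px2w(C,*p,.005))
E
```

```text
[0.39020189 0.24144927 0.034     ] [0.47333972 0.22600535 0.034     ] 0.08456012111413612 c [0.4317708  0.23372731 0.034     ] -10.523469121210205
pen end [0.47676734 0.18841335 0.007     ] [0.58445501 0.18215188 0.007     ]
cover corners
[0.40503717 0.32822072 0.005     ]
[0.40912909 0.40708286 0.005     ]
[0.50837276 0.40886555 0.005     ]
[0.50778257 0.33004106 0.005     ]
```

>>> step_arm(motion=[0,0,0.4,0.007,0.005,-0.03,-0.5,0,0,0,0,0,-0.04,-0.5,0,0,0,0,0,-0.03,-0.5,0,0,0,0,0,-0.01,-0.5,0,0,0,0,0,0,-0.5])

```text
clock: 16.05
tool_pos: [0.4356, 0.232, 0.0256]
orientation: [0.0, 0.771, 0.637, -0.001]
force: [0.2, -0.4, 0.7]
finger_gap: 0.0642
```

```bash
python3 - <<'E'
from h import *
s=r.get_state(); print(s['tool_pos'],tyaw(s),s['finger_gap'],s['force'],s['joint_vel'].round(2))
E
```

```text
[0.43556274 0.23199649 0.02556646] 79.13781242401076 0.06423002456139675 [ 0.16163254 -0.36017201  0.65340859] [ 0.01 -0.03 -0.04 -0.01 -0.02  0.01  0.02]
```

>>> step_arm(motion=[0,0,0,-0.003,0,-0.015,-0.5,0,0,0,0,0,0,-0.5,0,0,0,0,0,0,0.2,0,0,0,0,0,0,1,0,0,0,0,0,0,1,0,0,0,0,0,0,1,0,0,0,0,0,0,1], newtons=50)

```text
clock: 16.75
tool_pos: [0.4335, 0.2333, 0.0122]
orientation: [0.001, 0.771, 0.637, 0.001]
force: [-0.4, -1.3, 8.1]
finger_gap: 0.03
```

>>> step_arm(motion=[0,0,0,0,0,0.01,1,0,0,0,0,0,0.04,1,0,0,0,0,0,0.05,1,0,0,0,0,0,0.03,1,0,0,0,0,0,0,1])

```text
clock: 17.25
tool_pos: [0.4348, 0.2349, 0.1448]
orientation: [0.001, 0.771, 0.637, 0.004]
force: [0.7, 0.3, -1.6]
finger_gap: 0.0298
```

```bash
python3 - <<'E'
from h import *
s=r.get_state(); print(s['tool_pos'],tyaw(s),s['finger_gap'],s['force'],s['joint_vel'].round(2))
snap('wrist','w15')
E
```

```text
[0.43479369 0.23488576 0.14481782] 79.16754991265049 0.0297970384553173 [ 0.72869559  0.32162456 -1.56484656] [-0.04  0.06  0.07  0.04  0.05 -0.03 -0.05]
```

View pics/w15.png

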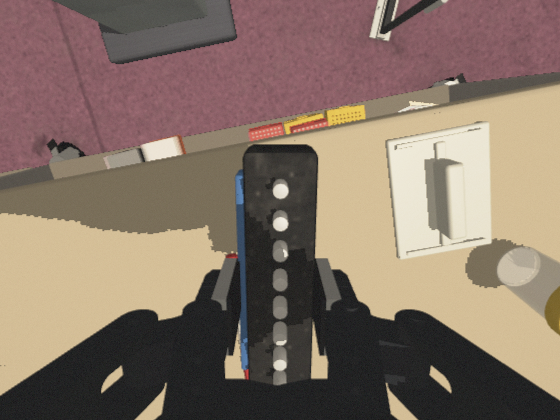

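>>> step_arm(motion=[0,0,-4.2,0.005,-0.044,0.005,1,0,0,-4.2,0.005,-0.046,0.005,1,0,0,-4.2,0.005,-0.046,0,1,0,0,-4.2,0.005,-0.046,0,1,0,0,-4.2,0.006,-0.046,0,1,0,0,-4.2,0.006,-0.046,0,1,0,0,-4.2,0.008,-0.046,0,1,0,0,-4.2,0.008,-0.046,0,1])

```text
clock: 18.1
tool_pos: [0.479, -0.1349, 0.1493]
orientation: [-0.001, 0.922, 0.386, -0.001]
force: [0.4, 0.1, -2.5]
finger_gap: 0.0299
```

>>> step_arm(motion=[0,0,-4.2,0.009,-0.046,0,1,0,0,-4.2,0.009,-0.045,0,1,0,0,-4.2,0.009,-0.045,0,1,0,0,-4.2,0.009,-0.045,0,1,0,0,0,0,0,0,1,0,0,0,0,0,0,1])

```text
clock: 18.7
tool_pos: [0.5149, -0.3151, 0.1486]
orientation: [-0.001, 0.969, 0.247, -0.002]
force: [-0.8, 1.1, -1.6]
finger_gap: 0.0297
```

```bash
python3 - <<'E'
from h import *
s=r.get_state(); print(s['tool_pos'],box(s['tool_pos']),tyaw(s),s['finger_gap'],s['force'],s['joint_vel'].round(2))
t=unbox(.0045,-.032); print(t-s['tool_pos'][:2])
E
```

```text
[ 0.51487574 -0.31506053  0.14856635] [ 0.00544334 -0.03693686] 28.6279107608121 0.029661969451181006 [-0.8433544   1.09503577 -1.62289579] [-0.03 -0.02 -0.05  0.04 -0.01  0.   -0.  ]
[0.00388291 0.00319147]
```

>>> step_arm(motion=[0,0,0,0.004,0.003,0,1,0,0,0,0,0,-0.03,1,0,0,0,0,0,-0.03,1,0,0,0,0,0,-0.022,1,0,0,0,0,0,0,1])

```text
clock: 19.2
tool_pos: [0.5183, -0.3073, 0.0657]
orientation: [-0.003, 0.968, 0.251, -0.003]
force: [-0.0, 0.5, -2.0]
finger_gap: 0.0302
```

```bash
python3 - <<'E'
from h import *
s=r.get_state(); print(s['tool_pos'],box(s['tool_pos']),tyaw(s),s['finger_gap'],s['force'],s['joint_vel'].round(2))
t=unbox(.0045,-.032); print(t-s['tool_pos'][:2])
snap('wrist','w16')
E
```

```text
[ 0.51825295 -0.30727267  0.06571433] [ 0.00022237 -0.03024375] 29.04035770760457 0.03023519054106678 [-0.0380872   0.45625124 -1.95557472] [ 0.02 -0.05 -0.03 -0.04 -0.02  0.03  0.02]
[ 0.00050571 -0.00459639]
```

View pics/w16.png

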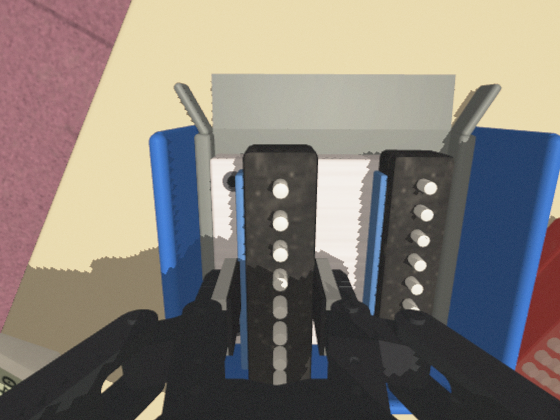

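>>> step_arm(motion=[0,0,-0.4,-0.001,-0.0025,-0.015,1,0,0,0,0,0,-0.012,1,0,0,0,0,0,0,1])

```text
clock: 19.55
tool_pos: [0.5185, -0.3131, 0.0405]
orientation: [-0.001, 0.969, 0.245, -0.001]
force: [-0.4, 0.5, -1.0]
finger_gap: 0.0299
```

>>> step_arm(motion=[0,0,0,0,0,-0.003,1,0,0,0,0,0,0,1])

```text
clock: 19.75
tool_pos: [0.5198, -0.3133, 0.0388]
orientation: [0.0, 0.969, 0.245, 0.0]
force: [0.4, 0.6, -1.9]
finger_gap: 0.0297
```

>>> step_arm(motion=[0,0,0,0,0,-0.002,1,0,0,0,0,0,0,1])

```text
clock: 19.95
tool_pos: [0.5202, -0.3135, 0.0373]
orientation: [0.0, 0.969, 0.245, 0.0]
force: [-0.1, -0.8, -0.2]
finger_gap: 0.03
```

Contact. Settle 1 mm more, open slightly, rise.

>>> step_arm(motion=[0,0,0,0,0,-0.001,1,0,0,0,0,0,0,0.2,0,0,0,0,0,0,0.05,0,0,0,0,0,0,-0.02,0,0,0,0,0,0,-0.02])

```text
clock: 20.45
tool_pos: [0.5196, -0.3133, 0.0357]
orientation: [-0.0, 0.969, 0.245, 0.0]
force: [-0.2, -0.6, 0.1]
finger_gap: 0.0436
```

>>> step_arm(motion=[0,0,0,0,0,0.02,-0.02,0,0,0,0,0,0.03,-0.02,0,0,0,0,0,0.05,-0.02,0,0,0,0,0,0.05,-0.2,0,0,0,-0.02,0.03,0.03,-0.4,0,0,0,-0.015,0.03,0,-0.4,0,0,0,0,0,0,-0.4])

```text
clock: 21.15
tool_pos: [0.4828, -0.2488, 0.217]
orientation: [-0.0, 0.969, 0.248, -0.0]
force: [0.6, -1.1, -1.0]
finger_gap: 0.0597
```

```bash
python3 - <<'E'
from h import *
s=r.get_state(); print(s['tool_pos'],box(s['tool_pos']),tyaw(s),s['finger_gap'],s['force'],s['joint_vel'].round(2))
C,a=snap('wrist','w17')
cv2.imwrite("pics/c8.png",cv2.resize(a[100:330,150:400],None,fx=2.5,fy=2.5,interpolation=cv2.INTER_CUBIC))
E
```

```text
[ 0.48282111 -0.24877879  0.2169815 ] [-0.0680952  -0.03335176] 28.734933047654042 0.05969099824078645 [ 0.61488352 -1.10877764 -0.99973786] [ 0.01  0.05  0.06 -0.06  0.05 -0.01  0.02]
```

View pics/c8.png

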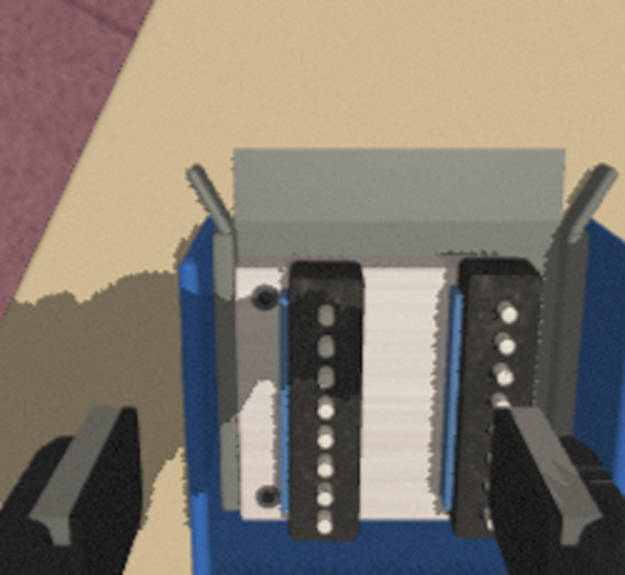

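```bash
python3 - <<'E'
from h import *
C=load('w17')
g=lambda a,b:(a/2.5+150-.4,b/2.5+100-.4)
for n,p,q in [('L',(327,316),(325,526)),]:
    a=px2w(C,*g(*p),.059);b=px2w(C,*g(*q),.059);c=(a+b)/2;d=b-a;print(n,box(c),np.linalg.norm(d),np.degrees(np.arctan2(d[1],d[0])))
C=load('w13')
a=px2w(C,274,136,.059);b=px2w(C,273.5,231,.059);c=(a+b)/2;d=b-a;print(box(c),np.linalg.norm(d),np.degrees(np.arctan2(d[1],d[0])))
C=load('w16')
E
```

```text
L [ 0.004685   -0.02958555] 0.08489112388996561 -61.64992613299742
[0.00340762 0.03543794] 0.08437698386100062 -62.059305629145875
```

>>> step_arm(motion=[0,0,4.4,-0.01,0.042,0,-0.5,0,0,4.4,-0.01,0.044,0,-0.5,0,0,4.4,-0.008,0.045,0,-0.5,0,0,4.4,-0.005,0.045,0,-0.5,0,0,4.4,0,0.045,0,-0.5,0,0,4.4,0,0.045,0,-0.5,0,0,4.4,0,0.045,0,-0.5,0,0,4.4,0,0.045,0,-0.5])

```text
clock: 22.0
tool_pos: [0.4524, 0.1037, 0.2154]
orientation: [-0.0, 0.849, 0.528, 0.0]
force: [1.7, -1.2, -0.5]
finger_gap: 0.0641
```

>>> step_arm(motion=[0,0,4.4,0,0.045,0,-0.5,0,0,4.4,0,0.045,0,-0.5,0,0,4.4,0,0.045,0,-0.5,0,0,4.4,0,0.045,0,-0.5,0,0,4.4,0,0.045,-0.02,-0.5,0,0,4.4,0,0.035,-0.03,-0.5,0,0,0,0,0,-0.02,-0.5,0,0,0,0,0,0,-0.5])

```text
clock: 22.8
tool_pos: [0.4508, 0.3619, 0.1421]
orientation: [-0.0, 0.707, 0.707, -0.003]
force: [0.3, -0.4, -0.4]
finger_gap: 0.0641
```

```bash
python3 - <<'E'
from h import *
s=r.get_state(); print(s['tool_pos'],tyaw(s),s['finger_gap'],s['force'],s['joint_vel'].round(2),s['joint_positions'].round(2))
snap('wrist','w18')
E
```

```text
[0.45082795 0.36187537 0.14214016] 90.05638054672416 0.06413357593593848 [ 0.26254849 -0.44857147 -0.3523203 ] [ 0.05 -0.05 -0.02 -0.01 -0.02  0.03  0.02] [-0.15  0.68 -0.88  1.98  0.72  0.83  0.13]
```

View pics/w18.png

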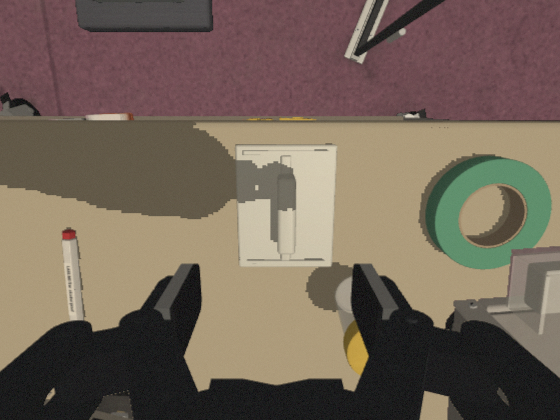

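```bash
python3 - <<'E'
from h import *
C=load('w18')
P=[px2w(C,*p,.005) for p in [(236,146),(335,146),(332,265),(240,266)]]
print([p.round(4)[:2].tolist() for p in P],np.mean(P,0), [np.linalg.norm(P[i]-P[(i+1)%4]).round(4) for i in range(4)])
for p in [(286.5,178),(287,253)]: print('rib top',px2w(C,*p,.031))
print('jar',px2w(C,353,293,0))
T=load('top0'); print('jar cap',px2w(T,238/4.4+79.6,75/4.4+184.6,.08), 'base',px2w(T,266/4.4+79.6,122/4.4+184.6,.0))
E
```

```text
[[0.4078, 0.33], [0.4078, 0.407], [0.5085, 0.409], [0.5095, 0.3302]] [0.45841049 0.36906386 0.005     ] [np.float64(0.077), np.float64(0.1007), np.float64(0.0788), np.float64(0.1017)]
rib top [0.42812922 0.36880361 0.031     ]
rib top [0.48659019 0.36965601 0.031     ]
jar [0.53792274 0.42978636 0.        ]
jar cap [0.53629663 0.43104967 0.08      ] base [0.53385411 0.43054694 0.        ]
```

>>> step_arm(motion=[0,0,0.3,0.006,0.006,-0.02,-0.3,0,0,0,0,0,-0.04,-0.3,0,0,0,0,0,-0.03,-0.3,0,0,0,0,0,0,-0.3,0,0,0,0,0,0,-0.3])

```text
clock: 23.35
tool_pos: [0.4587, 0.3683, 0.0567]
orientation: [0.0, 0.706, 0.708, 0.0]
force: [1.1, 1.0, 0.3]
finger_gap: 0.0555
```

```bash
python3 - <<'E'
from h import *
s=r.get_state(); print(s['tool_pos'],tyaw(s),s['finger_gap'],s['force'],s['joint_vel'].round(2))
snap('wrist','w19')
E
```

```text
[0.45866205 0.36829494 0.0567055 ] 90.22069459461174 0.055493458326062034 [1.1275909  1.00032902 0.31712909] [ 0.   -0.03 -0.03 -0.02  0.   -0.01 -0.  ]
```

View pics/w19.png

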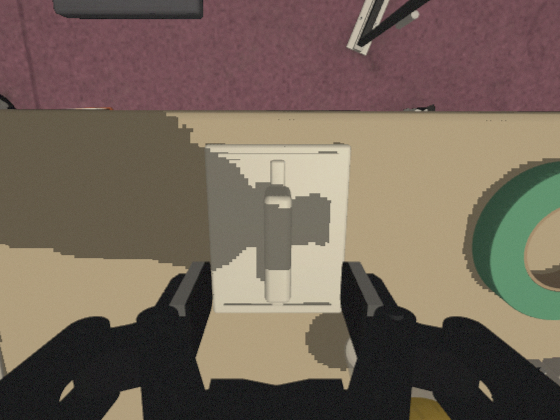

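>>> step_arm(motion=[0,0,0.3,0,0,-0.03,-0.3,0,0,0,0,0,-0.012,-0.3,0,0,0,0,0,0,-0.3])

```text
clock: 23.7
tool_pos: [0.4577, 0.368, 0.0137]
orientation: [0.0, 0.704, 0.711, -0.001]
force: [-0.8, -0.4, 0.3]
finger_gap: 0.0555
```

>>> step_arm(motion=[0,0,0,0,0,0,0.3,0,0,0,0,0,0,1,0,0,0,0,0,0,1,0,0,0,0,0,0,1,0,0,0,0,0,0,1], newtons=30)

```text
clock: 24.2
tool_pos: [0.4582, 0.3695, 0.0149]
orientation: [0.0, 0.703, 0.711, 0.001]
force: [0.3, -0.9, 7.0]
finger_gap: 0.013
```

>>> step_arm(motion=[0,0,0,0,0,0.02,1,0,0,0,0,0,0.045,1,0,0,0,0,0,0.05,1,0,0,0,0,0,0.04,1,0,0,0,0,0,0,1])

```text
clock: 24.7
tool_pos: [0.4595, 0.3723, 0.1745]
orientation: [-0.0, 0.703, 0.711, 0.005]
force: [0.8, 0.4, 0.1]
finger_gap: 0.0135
```

```bash
python3 - <<'E'
from h import *
s=r.get_state(); print(s['tool_pos'],tyaw(s),s['finger_gap'],s['force'],s['joint_vel'].round(2))
snap('wrist','w20')
E
```

```text
[0.45947934 0.37229308 0.17448841] 90.62077382268036 0.013467572688957562 [0.82887404 0.43301457 0.07082392] [-0.02  0.06  0.07  0.06  0.04 -0.03 -0.03]
```

View pics/w20.png

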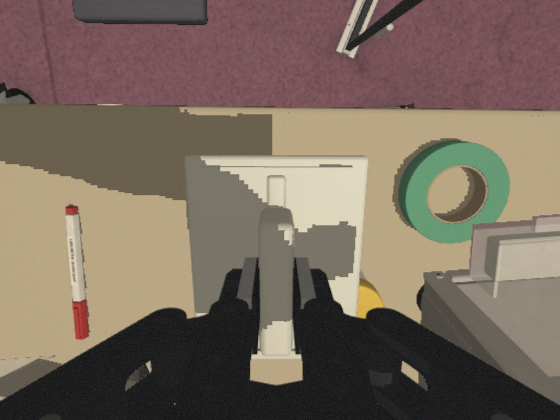

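```bash
python3 - <<'E'
from h import *
C=load('w20'); T=np.array([0.45947934,0.37229308,0.17448841])
a=px2w(C,188,157,T[2]-.01);b=px2w(C,366,157,T[2]-.01);print(a-T,b-T,np.linalg.norm(a-b))
E
```

```text
[-0.05057163 -0.03826237 -0.01      ] [-0.05121433  0.03782785 -0.01      ] 0.07609293076871096
```

>>> step_arm(motion=[0,0,1.9,0,-0.042,0,1,0,0,1.9,0,-0.044,0,1,0,0,1.9,0,-0.044,0,1,0,0,1.9,0,-0.044,0,1,0,0,1.9,0,-0.044,0,1,0,0,1.9,0.003,-0.044,0,1,0,0,1.9,0.005,-0.044,0,1,0,0,1.9,0.005,-0.044,0,1])

```text
clock: 25.55
tool_pos: [0.4693, 0.0164, 0.1674]
orientation: [-0.001, 0.602, 0.798, -0.001]
force: [0.8, -0.1, -0.5]
finger_gap: 0.0133
```

>>> step_arm(motion=[0,0,1.9,0.008,-0.044,0,1,0,0,1.9,0.01,-0.044,0,1,0,0,1.9,0.01,-0.044,0,1,0,0,1.9,0.011,-0.044,0,1,0,0,1.9,0.012,-0.044,0,1,0,0,1.9,0.012,-0.044,0,1,0,0,1.4,0.01,-0.044,0,1,0,0,0,0,0,0,1])

```text
clock: 26.35
tool_pos: [0.5427, -0.2984, 0.1654]
orientation: [-0.001, 0.516, 0.857, -0.002]
force: [0.3, 0.3, -0.8]
finger_gap: 0.0131
```

```bash
python3 - <<'E'
from h import *
s=r.get_state(); print(s['tool_pos'],box(s['tool_pos']),tyaw(s),s['finger_gap'],s['force'],s['joint_vel'].round(2),s['joint_positions'].round(2))
t=unbox(.003,0.0); print(t-s['tool_pos'][:2])
snap('wrist','w21')
E
```

```text
[ 0.54268067 -0.2984085   0.16536084] [ 0.00413313 -0.00455342] 117.8984905458075 0.013084710379062421 [ 0.27443037  0.30657399 -0.78054171] [-0.04 -0.03 -0.07  0.1  -0.07 -0.03 -0.06] [ 1.11  0.78 -1.06  1.88  0.82  1.01  1.74]
[0.0034554  0.00317455]
```

View pics/w21.png

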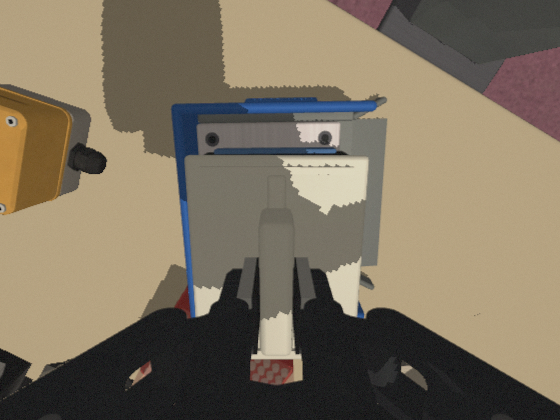

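>>> step_arm(motion=[0,0,0.7,0.0035,0.003,0,1,0,0,0,0,0,-0.03,1,0,0,0,0,0,-0.03,1,0,0,0,0,0,-0.01,1,0,0,0,0,0,0,1,0,0,0,0,0,0,1])

```text
clock: 27.0
tool_pos: [0.548, -0.285, 0.0997]
orientation: [0.0, 0.504, 0.864, 0.0]
force: [-1.1, -0.3, -0.8]
finger_gap: 0.0129
```

```bash
python3 - <<'E'
from h import *
s=r.get_state(); print(s['tool_pos'],box(s['tool_pos']),tyaw(s),s['finger_gap'],s['force'],s['joint_vel'].round(2))
t=unbox(.003,0.0); print(t-s['tool_pos'][:2])
snap('wrist','w22')
E
```

```text
[ 0.54795751 -0.2850099   0.09965668] [-0.00510464  0.00649336] 119.43034681009631 0.012881076284422166 [-1.05417135 -0.32543353 -0.77291775] [ 0.01 -0.01 -0.01 -0.02  0.   -0.   -0.  ]
[-0.00182144 -0.01022405]
```

View pics/w22.png

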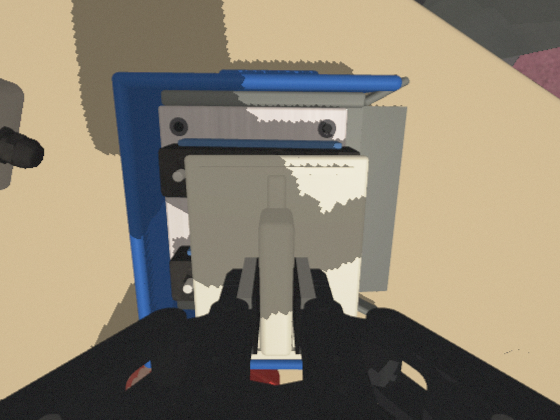

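>>> step_arm(motion=[0,0,-0.8,-0.002,-0.01,0,1,0,0,0,0,0,0,1,0,0,0,0,0,-0.01,1,0,0,0,0,0,-0.007,1,0,0,0,0,0,0,1])

```text
clock: 27.55
tool_pos: [0.5439, -0.2961, 0.0802]
orientation: [-0.001, 0.511, 0.859, -0.0]
force: [0.1, 0.5, -1.0]
finger_gap: 0.0136
```

```bash
python3 - <<'E'
from h import *
s=r.get_state(); print(s['tool_pos'],box(s['tool_pos']),tyaw(s),s['finger_gap'],s['force'],s['joint_vel'].round(2))
snap('wrist','w23')
E
```

```text
[ 0.54394728 -0.29612212  0.08020616] [ 0.00273204 -0.00234689] 118.51323298545992 0.013607721223761388 [ 0.13768576  0.45148881 -1.04562414] [ 0.   -0.01 -0.02 -0.01 -0.01  0.01  0.01]
```

View pics/w23.png

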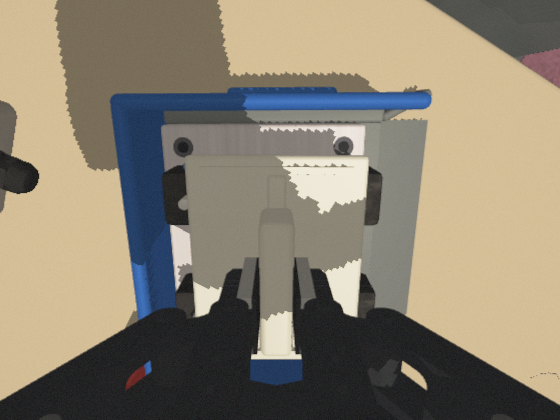

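>>> step_arm(motion=[0,0,0,0,0,-0.003,1,0,0,0,0,0,0,1])

```text
clock: 27.8
tool_pos: [0.5451, -0.296, 0.0785]
orientation: [-0.0, 0.511, 0.86, 0.0]
force: [0.2, 0.4, -0.9]
finger_gap: 0.0136
```

>>> step_arm(motion=[0,0,0,0,0,-0.002,1,0,0,0,0,0,0,1])

```text
clock: 28.0
tool_pos: [0.5451, -0.2963, 0.0766]
orientation: [-0.0, 0.511, 0.859, -0.0]
force: [-0.8, 0.2, -0.1]
finger_gap: 0.0134
```

>>> step_arm(motion=[0,0,0,0,0,-0.001,1,0,0,0,0,0,0,1])

```text
clock: 28.2
tool_pos: [0.5451, -0.2963, 0.0757]
orientation: [-0.0, 0.511, 0.859, -0.0]
force: [0.2, -0.7, -0.8]
finger_gap: 0.0132
```

>>> step_arm(motion=[0,0,0,0,0,-0.001,1,0,0,0,0,0,0,1])

```text
clock: 28.4
tool_pos: [0.5451, -0.2963, 0.0747]
orientation: [-0.0, 0.511, 0.859, -0.0]
force: [-0.1, -0.5, -1.1]
finger_gap: 0.0131
```

>>> step_arm(motion=[0,0,0,0,0,-0.001,1,0,0,0,0,0,0,1])

```text
clock: 28.6
tool_pos: [0.5452, -0.2963, 0.0739]
orientation: [0.0, 0.511, 0.859, -0.0]
force: [-0.1, 1.0, 2.2]
finger_gap: 0.013
```

>>> step_arm(motion=[0,0,0,0,0,0,0.6,0,0,0,0,0,0,0.5,0,0,0,0,0,0,0.3,0,0,0,0,0,0,0.2,0,0,0,0,0,0,0.2])

```text
clock: 29.1
tool_pos: [0.5452, -0.2963, 0.0737]
orientation: [0.0, 0.511, 0.859, 0.0]
force: [0.5, 0.3, 0.2]
finger_gap: 0.0344
```

>>> step_arm(motion=[0,0,0,0,0,0.02,0.2,0,0,0,0,0,0.04,0.2,0,0,0,0,0,0.05,0.2,0,0,0,0,0,0.05,0.2,0,0,0,-0.03,-0.015,0.02,0.2,0,0,0,-0.03,-0.015,0,0.2,0,0,0,0,0,0,0.2])

```text
clock: 29.8
tool_pos: [0.481, -0.3296, 0.2535]
orientation: [-0.001, 0.514, 0.858, -0.003]
force: [-0.5, -0.7, -0.8]
finger_gap: 0.0343
```

```bash
python3 - <<'E'
from h import *
s=r.get_state(); print(s['tool_pos'],box(s['tool_pos']),tyaw(s),s['finger_gap'],s['force'])
C,a=snap('wrist','w24')
E
```

```text
[ 0.48097772 -0.32964957  0.2535332 ] [ 0.00202555 -0.07368241] 118.1964969371988 0.03430154678553121 [-0.48811369 -0.74448144 -0.78734861]
```

View pics/w24.png

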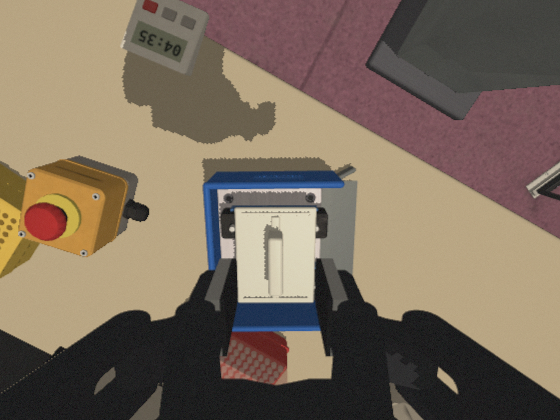

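>>> step_arm(motion=[0,0,0,-0.03,-0.04,0.02,0.2,0,0,0,-0.03,-0.045,0.01,0.2,0,0,0,-0.03,-0.045,0,0.2,0,0,0,-0.02,-0.045,0,0.2,0,0,0,-0.01,-0.045,0,0.2,0,0,0,-0.01,-0.04,0,0.2,0,0,0,0,0,0,0.2])

```text
clock: 30.55
tool_pos: [0.3591, -0.5833, 0.2794]
orientation: [0.0, 0.516, 0.857, -0.001]
force: [-0.8, -0.4, 0.8]
finger_gap: 0.0341
```

```bash
python3 - <<'E'
from h import *
C=load('w24')
P=[px2w(C,*p,.064) for p in [(236,207),(316,207),(313.5,302),(238,302)]]
print('cover',[box(p).round(4).tolist() for p in P],box(np.mean(P,0)))
s=r.get_state(); print(s['tool_pos'],s['joint_vel'].round(2),s['clock'])
C,a=snap('top','t2'); cv2.imwrite("pics/t2c.png",cv2.resize(a[165:295,260:440],None,fx=4.4,fy=4.4,interpolation=cv2.INTER_CUBIC))
snap('scene','s2')
E
```

```text
cover [[0.0414, -0.0536], [-0.0361, -0.053], [-0.0359, 0.0503], [0.0433, 0.0497]] [ 0.00316411 -0.00165083]
[ 0.35908108 -0.58326732  0.27936656] [-0.03 -0.03 -0.07  0.09 -0.07 -0.01 -0.03] 30.55
```

View pics/t2.png

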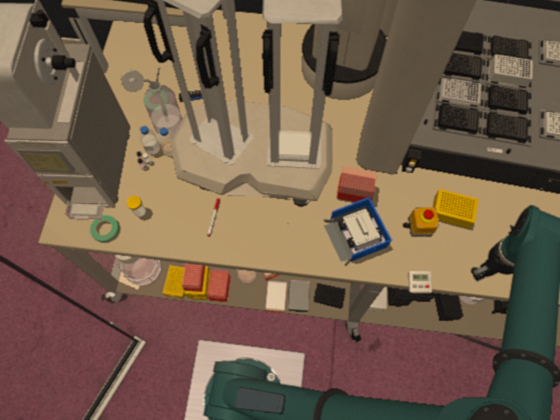

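View pics/t2c.png

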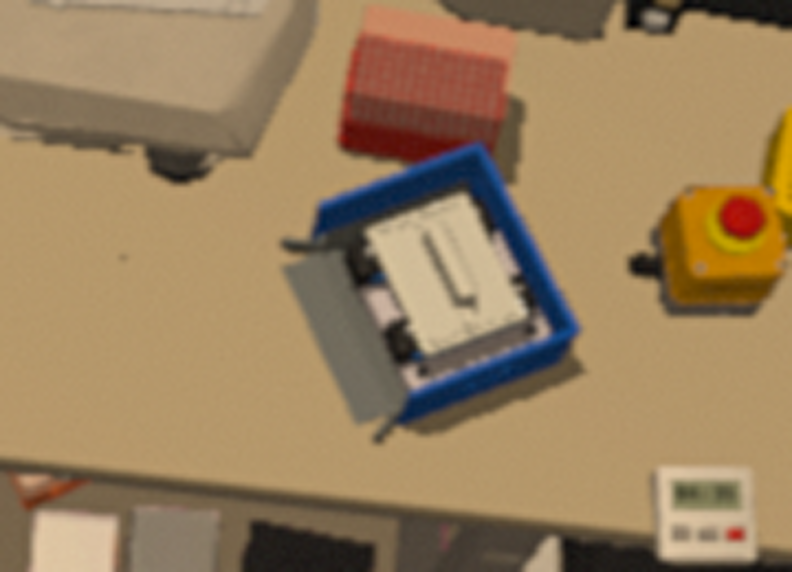

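View pics/s2.png

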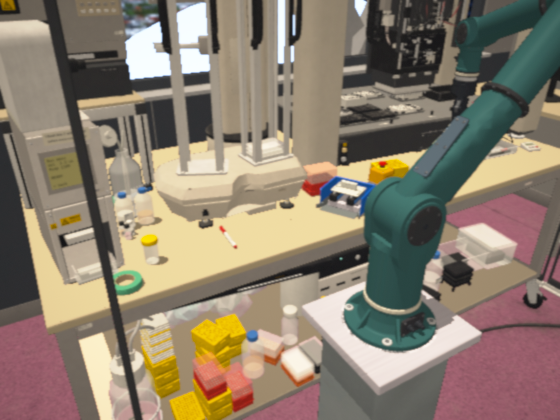

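```bash
python3 - <<'E'
from h import *
a=cv2.imread('pics/top0.png').astype(int);b=cv2.imread('pics/t2.png').astype(int)
for n,(x,y) in dict(jar=(135,207),tape=(104,229),pen=(213,217),rack=(356,185)).items():
    print(n,np.abs(a[y-20:y+20,x-14:x+14]-b[y-20:y+20,x-14:x+14]).mean().round(2))
print(r.hand_in())
E
```

```text
jar 4.57
tape 3.08
pen 4.77
rack 2.58
the job is handed in; nothing more can be done
None
```

I packed the box in the order asked and handed the job in at about 31 s of the 72 s allowed. I slid the block home along the bench, set the two cassettes upright on it, and laid the cover across both.

**Final positions in the box frame, measured from the wrist camera (good to about 2 mm):**

| Part | Measured | Wanted |
|---|---|---|
| Block | x ≈ +9.4 mm, y ≈ −5 mm (beside the −y guide rail), yaw within 0.2° of the box | x = +10 mm |
| Cassettes | x ≈ +4 mm, y ≈ +33 and −32 mm | x = +2 mm, y = ±33 mm |
| Cover | x ≈ +3 mm, y ≈ −2 mm, lying flat over both cassettes and inside the walls | across both, within the box |

- **Block contact:** it stopped moving while the push force kept rising, so I take it to be against the back wall.
- **Bystanders:** in the last top and scene pictures they appear where they stood. The before/after difference for jar, tape, pen and rack was only 2.6–4.8 grey levels. I checked the timer by eye only.

**What went wrong:** during the push the tool stalled about 16 mm short of home, reaching about 33 N sideways (about 36 N in all). It was probably the opened fingers' linkage catching the side wall, though I did not confirm that. I backed off, narrowed and centred the fingers, and pushed the block home with about 25 N at most.

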